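# Tamp the cold bricks level in the bench cold pan

## Task

Two of the white cold bricks in the grey pan lean up against its wall, so a tube tray cannot sit flat on them. Take the tamper off its rest, first stand it upright on its plate on the bench and let go, then take it again by the handle from above and press the bricks down with its plate, firmly but without slamming or forcing a brick that wedges (stroke it down towards its wall instead), until all nine lie flat in one level layer and you have felt the level bed bear against the plate. Finally stand the tamper upright on the bench clear of the pan and let go; touch the bricks with nothing but the tamper and leave the jar, the blue box and the tube rack where they are.

Things in the scene. Friction and masses are not known exactly. Their poses are not given: they have to be found in the camera images.
- pan: grey open rectangular cold pan fixed to the bench. Outside 146 (x) by 104 (y) by 56 mm high, plus a thin rim round the top that sticks out up to 9 mm; walls and floor 6 mm thick, so 134 by 92 mm inside and 50 mm deep. Origin: centre of its underside, on the bench; z up.
- rest: grey metal tool rest fixed to the bench: a 60 mm square foot, a post 50 mm wide and a fork between whose cheeks (33 mm apart, 81 mm high) the far end of the tamper's handle lies. Origin: centre of its foot on the bench; x is the way the handle points (away from the robot), z up.
- tamper: loose hand tamper, about 0.2 kg: square aluminium plate 64x64x8 mm, round stem 24 mm thick up to 40 mm, then a square wooden handle 24x24 mm from 40 to 135 mm. Origin: centre of the plate's underside; z along the handle, x and y square to plate and handle. It starts with a plate edge on the bench (robot side), handle rising 25 degrees to the rest that bears it 118 mm along; y level.
- brick1: one of nine loose white bricks in the pan, 40 (x) by 26 by 16 (z) mm, 25 g. Origin: its centre, 14 mm above the bench when flat. Three rows along the pan's x; two of the three at the +x end lean on that wall, 43 degrees from level, upper end at the wall. Pressed straight down, one may wedge by friction; a downward stroke of the plate towards that wall frees it (away from it stands it on end).
- brick2: one of nine loose white bricks in the pan, 40 (x) by 26 by 16 (z) mm, 25 g. Origin: its centre, 14 mm above the bench when flat. Three rows along the pan's x; two of the three at the +x end lean on that wall, 43 degrees from level, upper end at the wall. Pressed straight down, one may wedge by friction; a downward stroke of the plate towards that wall frees it (away from it stands it on end).
- brick3: one of nine loose white bricks in the pan, 40 (x) by 26 by 16 (z) mm, 25 g. Origin: its centre, 14 mm above the bench when flat. Three rows along the pan's x; two of the three at the +x end lean on that wall, 43 degrees from level, upper end at the wall. Pressed straight down, one may wedge by friction; a downward stroke of the plate towards that wall frees it (away from it stands it on end).
- brick4: one of nine loose white bricks in the pan, 40 (x) by 26 by 16 (z) mm, 25 g. Origin: its centre, 14 mm above the bench when flat. Three rows along the pan's x; two of the three at the +x end lean on that wall, 43 degrees from level, upper end at the wall. Pressed straight down, one may wedge by friction; a downward stroke of the plate towards that wall frees it (away from it stands it on end).
- brick5: one of nine loose white bricks in the pan, 40 (x) by 26 by 16 (z) mm, 25 g. Origin: its centre, 14 mm above the bench when flat. Three rows along the pan's x; two of the three at the +x end lean on that wall, 43 degrees from level, upper end at the wall. Pressed straight down, one may wedge by friction; a downward stroke of the plate towards that wall frees it (away from it stands it on end).
- brick6: one of nine loose white bricks in the pan, 40 (x) by 26 by 16 (z) mm, 25 g. Origin: its centre, 14 mm above the bench when flat. Three rows along the pan's x; two of the three at the +x end lean on that wall, 43 degrees from level, upper end at the wall. Pressed straight down, one may wedge by friction; a downward stroke of the plate towards that wall frees it (away from it stands it on end).
- brick7: one of nine loose white bricks in the pan, 40 (x) by 26 by 16 (z) mm, 25 g. Origin: its centre, 14 mm above the bench when flat. Three rows along the pan's x; two of the three at the +x end lean on that wall, 43 degrees from level, upper end at the wall. Pressed straight down, one may wedge by friction; a downward stroke of the plate towards that wall frees it (away from it stands it on end).
- brick8: one of nine loose white bricks in the pan, 40 (x) by 26 by 16 (z) mm, 25 g. Origin: its centre, 14 mm above the bench when flat. Three rows along the pan's x; two of the three at the +x end lean on that wall, 43 degrees from level, upper end at the wall. Pressed straight down, one may wedge by friction; a downward stroke of the plate towards that wall frees it (away from it stands it on end).
- brick9: one of nine loose white bricks in the pan, 40 (x) by 26 by 16 (z) mm, 25 g. Origin: its centre, 14 mm above the bench when flat. Three rows along the pan's x; two of the three at the +x end lean on that wall, 43 degrees from level, upper end at the wall. Pressed straight down, one may wedge by friction; a downward stroke of the plate towards that wall frees it (away from it stands it on end).
- jar: bystander: jar with a yellow cap, 52 mm across, 85 mm high; origin: centre of its underside.
- tipbox: bystander: blue box with a clear lid, 80 by 115 by 75 mm high; origin: centre of its underside.
- rack: bystander: orange tube rack with three capped tubes, 60 by 100 by 84 mm high; origin: centre of its underside.
There are look-alikes about, which are no part of the job. Leave any turquoise look-alike of the brick3 alone. Leave any pink look-alike of the tamper alone.

How it is judged:
On the way, in this order (a step that is already met when the one before it is completed fails the run):
1. the tamper stands upright on its plate on the bench, clear of the pan, and let go (angle between tamper's own z axis and vertical below 0.06 rad and height (world z) of tamper below 0.004 m and contact force between the fingers and tamper below 0.1 N and linear speed of tamper below 0.02 m/s and horizontal distance between tamper and pan above 0.085 m), for 0.2 s.
2. all nine bricks lie flat and the tamper's plate presses on the level bed, more than 1.5 N on some brick (z of brick1 in the frame of pan between 0.0115 and 0.0165 m and horizontal distance between each of brick1, brick2, brick3, brick4, brick5, brick6, brick7, brick8, brick9 and pan below 0.08 m and z of brick2 in the frame of pan between 0.0115 and 0.0165 m and z of brick3 in the frame of pan between 0.0115 and 0.0165 m and z of brick4 in the frame of pan between 0.0115 and 0.0165 m and z of brick5 in the frame of pan between 0.0115 and 0.0165 m and z of brick6 in the frame of pan between 0.0115 and 0.0165 m and z of brick7 in the frame of pan between 0.0115 and 0.0165 m and z of brick8 in the frame of pan between 0.0115 and 0.0165 m and z of brick9 in the frame of pan between 0.0115 and 0.0165 m and angle between tamper's own z axis and vertical below 0.25 rad and (contact force between tamper and brick1 above 1.5 N or contact force between tamper and brick2 above 1.5 N or contact force between tamper and brick3 above 1.5 N or contact force between tamper and brick4 above 1.5 N or contact force between tamper and brick5 above 1.5 N or contact force between tamper and brick6 above 1.5 N or contact force between tamper and brick7 above 1.5 N or contact force between tamper and brick8 above 1.5 N or contact force between tamper and brick9 above 1.5 N)), for 0.1 s.
At the end, for the whole second after the job is handed in: All nine bricks lie in one layer on the pan's floor (each centre within 2.5 mm of 14 mm above the pan's underside, inside its walls), and the tamper stands upright (within 0.06 rad) on its plate on the bench, at least 85 mm from the pan's centre, still and let go (all of step 1 and z of brick1 in the frame of pan between 0.0115 and 0.0165 m and horizontal distance between each of brick1, brick2, brick3, brick4, brick5, brick6, brick7, brick8, brick9 and pan below 0.08 m and z of brick2 in the frame of pan between 0.0115 and 0.0165 m and z of brick3 in the frame of pan between 0.0115 and 0.0165 m and z of brick4 in the frame of pan between 0.0115 and 0.0165 m and z of brick5 in the frame of pan between 0.0115 and 0.0165 m and z of brick6 in the frame of pan between 0.0115 and 0.0165 m and z of brick7 in the frame of pan between 0.0115 and 0.0165 m and z of brick8 in the frame of pan between 0.0115 and 0.0165 m and z of brick9 in the frame of pan between 0.0115 and 0.0165 m); the robot touches nothing.
It fails at once if the robot itself touches a brick (contact force between any of the fingers, the arm and brick1 above 0.5 N or contact force between any of the fingers, the arm and brick2 above 0.5 N or contact force between any of the fingers, the arm and brick3 above 0.5 N or contact force between any of the fingers, the arm and brick4 above 0.5 N or contact force between any of the fingers, the arm and brick5 above 0.5 N or contact force between any of the fingers, the arm and brick6 above 0.5 N or contact force between any of the fingers, the arm and brick7 above 0.5 N or contact force between any of the fingers, the arm and brick8 above 0.5 N or contact force between any of the fingers, the arm and brick9 above 0.5 N).
It fails at once if a brick is slammed: more than 40 N between the tamper and it (contact force between tamper and brick1 above 40 N or contact force between tamper and brick2 above 40 N or contact force between tamper and brick3 above 40 N or contact force between tamper and brick4 above 40 N or contact force between tamper and brick5 above 40 N or contact force between tamper and brick6 above 40 N or contact force between tamper and brick7 above 40 N or contact force between tamper and brick8 above 40 N or contact force between tamper and brick9 above 40 N).
It fails at once if a bystander is pushed more than 20 mm or tipped (distance of any of jar, tipbox, rack from where it was at the start of the episode above 0.02 m or angle between any of jar, tipbox, rack's own z axis and vertical above 0.3 rad).
It also fails if it takes over 72 s, if anything falls off the work surface, if the arm or the gripper's body presses on something with over 40 N, if the wrist force passes 120 N, or if a joint passes its speed limit or range.

## Robot

A 7-joint arm with a two-finger parallel gripper is mounted at the origin on the work surface. World frame = base frame: x ahead of the robot, y to its left, z up, the work surface at z = 0. Lengths are in m, angles in rad, forces in N, time in s.
With the tool pointing down it reaches from about 0.4 to 0.85 m from the base axis. Payload 10.4 kg.
Tool frame: the origin (TCP) lies on the centre line of the jaws, within the pads' length; the fingertips stand 11 mm ahead of it and the grasp point (between the pads) lies 8 mm behind it (tip_reach is the distance from the TCP to the fingertips, in m); z points along the fingers, y is the line along which they close (so a half turn about z gives the same grasp; the last joint's range is limited). The gripper opens to 85 mm and grips with 20 to 120 N. Pads are 22 mm wide; open, the fingers measure 114 mm over their backs; the gripper's body (76 mm by 85 mm) begins 54 mm behind the grasp point. The pads swing forward as they close: fully open they stand 13 mm farther back than shut.
Start: joints at [1.23, 0.332, -0.065, 1.46, 0.022, 1.35, -0.088], TCP at [0.195, -0.594, 0.242] pointing down, gripper open.
Joint ranges: [-2.6, 2.6], [-0.5, 2.12], [-1.47, 1.34], [0.16, 2.42], [-1.27, 4.41], [0.06, 2.06], [-2.6, 2.6]. Speed limits (rad/s): [2.22, 2.22, 2.79, 2.79, 3.14, 3.14, 3.14].

## Interface

Orientations are given as a unit quaternion [x, y, z, w].
In Python, from workcell import get_obs, camera, hand_in, tip_reach gives the robot as it stands. The module is installed in compiled form; this text tells all that it offers.
- The arm moves only by the tool move_arm, never from a script. Its argument "plan" is a list of rows, each an object with "delta_pos": the shift along the tool's x, y, z in m, a list of three; "turn": the turn, a rotation vector about the tool's x, y, z in rad, a list of three; "fingers": the closure, from 0 (fully open) to 1 (shut). A call has 1 to 12 rows; each row is the pose to reach, as a shift and turn from the pose commanded when the call began, along the tool's axes at that moment; what a row does not reach only later rows make up. A row lasts 1/8 s, in which the tool goes at most 62.5 mm and 10.7 degrees, less where a joint would pass 70% of its speed; a pose out of reach is approached as far as the arm can. A call with a gripper value outside its range is refused whole. The fingers move at their own pace and stop on an object; "force" is the grip in N (left out, the last holds). Time passes only in rows, so rows that repeat a pose let the fingers close. It gives the time, the measured TCP pose, the force, the opening and the grip force at its end, in the units of the state.
- get_obs(): the state, without advancing time (a new reading comes with each control period).
- camera(name): name is "scene" or "top" or "wrist"; returns a dict with "color" (480x640x3 uint8, red, green, blue), "range_z" (480x640 float32, m along the optical axis (not along the pixel's ray), 0 where there is no reading), "fx", "fy", "cx", "cy" (pixels), "k1" (the pictures are not rectified: a ray, as slopes to the right and down, at radius r is drawn at 1 + k1 r^2 times it, then the intrinsics apply), "R" (3x3) and "t" (3): a world point X has camera coordinates R X + t; the wrist camera has in their place "tool_from_camera" (4x4, takes a point from camera to tool coordinates, whose origin is the TCP and whose axes are the flange's). Camera axes: x right, y down, z forward; pixel columns grow to the right and rows downward; lengths in m; the calibration is good to about 2 mm. A picture is of the moment at which its call begins: read the wrist's pose just before it.
- hand_in(): hands the job in; it is judged then, once.
The state is a dict: "clock": time; "joint_pos": joint angles; "joint_velocities": joint speeds; "tau": joint torques, N m; "position": TCP position; "ee_rot": TCP orientation; "ft_force": force on the tool from outside, world axes, zero at the start; "torque": the same for the moment, N m; "grip_width": opening from 0.0 (shut) to 1.0 (fully open); "grasp_force": force on a finger pad.
Only numpy, scipy, OpenCV 4.12 (cv2) and the standard library are available. Lean on these libraries where they do the work, as an engineer would, in place of code of your own. Each camera call takes 0.05 s, during which the arm holds its last target. There are 200 camera calls.

## Working session

There is one attempt and no reset: what is moved stays moved. The work goes in short steps, Python scripts to look and compute and a tool call to move; the robot and the scene stay as the last step left them, time stands still between calls to the robot, and variables do not carry over. Pictures are saved under pics/ and viewed, at most 10 in all, crops included, and the job is handed in when it is done.

Besides the shell and the picture viewer there is one more tool, called after "Call:" by a JSON object that holds its "method" and its "body", one argument or row to a line. move_arm: Moves the arm, as the interface text tells. Its arguments: {"type":"object","properties":{"plan":{"type":"array","items":{"type":"object","properties":{"delta_pos":{"type":"array","items":{"type":"number"}},"turn":{"type":"array","items":{"type":"number"}},"fingers":{"type":"number"}}}},"force":{"type":"number"}},"required":["plan"]}

```bash
mkdir -p pics
cat > h.py <<'E'
import numpy as np, cv2
from workcell import get_obs, camera, hand_in, tip_reach
from scipy.spatial.transform import Rotation as Ro
def world(c,T=None):
    "per-pixel world points HxWx3"
    h,w=c['range_z'].shape
    v,u=np.mgrid[0:h,0:w].astype(float)
    K=np.array([[c['fx'],0,c['cx']],[0,c['fy'],c['cy']],[0,0,1]])
    p=cv2.undistortPoints(np.stack([u.ravel(),v.ravel()],1)[:,None],K,np.array([c['k1'],0,0,0.]))[:,0]
    z=c['range_z'].ravel()
    P=np.c_[p*z[:,None],z]
    if 'R' in c: W=(P-c['t'])@c['R']
    else:
        o=T
        M=c['tool_from_camera']; P=P@M[:3,:3].T+M[:3,3]
        W=Ro.from_quat(o['ee_rot']).apply(P)+o['position']
    W[z==0]=np.nan
    return W.reshape(h,w,3)
def save(c,n): cv2.imwrite('pics/'+n,c['color'][:,:,::-1])
E
python3 - <<'E'
from h import *
import pickle
o=get_obs();print(o,tip_reach)
for n in('scene','top'):
    c=camera(n);save(c,n+'0.png');pickle.dump(c,open(n+'0.pkl','wb'))
    print(n,{k:c[k] for k in c if k not in('color','range_z')})
E
```

```text
{'clock': 0.0, 'joint_pos': array([ 1.23039455,  0.33286753, -0.0646944 ,  1.46093918,  0.02161475,
        1.34989878, -0.08847979]), 'joint_velocities': array([ 1.34863773e-04,  9.27417672e-04, -8.34300523e-05, -1.91039471e-04,
        4.04600323e-04,  1.10985337e-03, -1.24147511e-03]), 'tau': array([ 3.17052663e-04, -6.25456882e+01,  4.95484646e-02, -3.91605806e+01,
        1.64226437e-02,  9.96315619e-03,  1.28494506e-05]), 'position': array([ 0.19517537, -0.59336644,  0.24151964]), 'ee_rot': array([ 9.87398455e-01,  1.58252298e-01, -1.52419108e-04, -6.91845590e-04]), 'ft_force': array([-0.94659058,  0.20221331,  1.691405  ]), 'torque': array([0.00882773, 0.02775164, 0.00385892]), 'grasp_force': 0.0, 'grip_width': 1.0012748052528329} 0.011
scene {'fx': 477.32082707410274, 'fy': 477.32082707410274, 'cx': 318.6951449758167, 'cy': 234.17524413121706, 'k1': -0.06777246904847613, 'R': array([[ 0.75643135,  0.65393317,  0.0135284 ],
       [ 0.46331293, -0.52110428, -0.71679248],
       [-0.46168468,  0.54847219, -0.6971553 ]]), 't': array([-0.45424791, -0.21992428,  1.30147119])}
top {'fx': 590.3357464224648, 'fy': 590.3357464224648, 'cx': 322.7795778657217, 'cy': 239.4873191064559, 'k1': -0.11546830525205051, 'R': array([[-0.02673231, -0.99957306,  0.0117935 ],
       [-0.99589717,  0.02560998, -0.08679257],
       [ 0.08645348, -0.01406528, -0.9961566 ]]), 't': array([0.01040661, 0.57925804, 1.17694243])}
```

View pics/scene0.png

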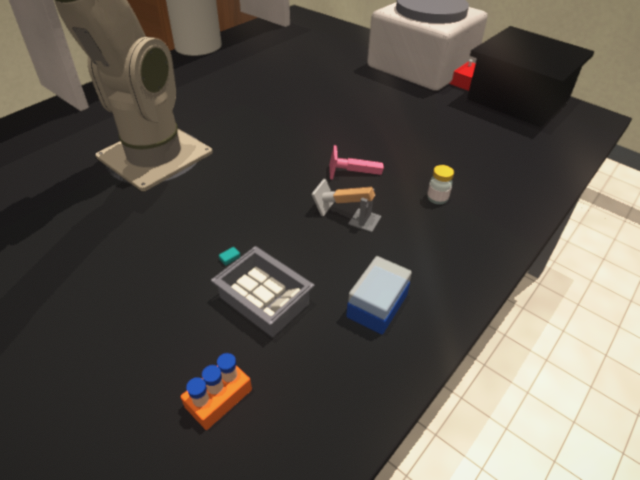

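View pics/top0.png

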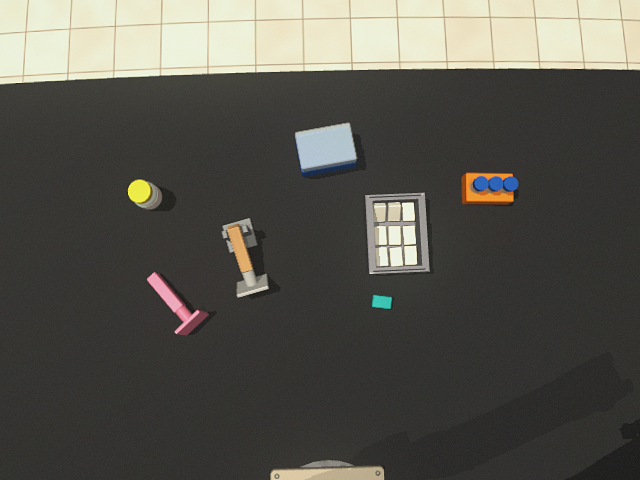

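The tamper is the one with the wooden handle: top (240,250), scene (350,193). The pink look-alike is at top (178,302), scene (355,165), and the turquoise brick is at top (382,301). The pan is at top (397,233), with the leaning bricks at its far end (top (381,212) and (394,212)). Next I measure with depth from both views.

Run:
```python
from h import *
import pickle
for n in('scene','top'):
    c=pickle.load(open(n+'0.pkl','rb'));W=world(c)
    hsv=cv2.cvtColor(c['color'],cv2.COLOR_RGB2HSV)
    H,S,V=[hsv[...,i].astype(int) for i in range(3)]
    v,u=np.mgrid[0:480,0:640]
    box={'scene':(310,385,175,232),'top':(215,275,212,300)}[n]
    inb=(u>box[0])&(u<box[1])&(v>box[2])&(v<box[3])
    m=inb&(H>5)&(H<25)&(S>90)&(V>70)
    P=W[m];P=P[~np.isnan(P).any(1)]
    P=P[P[:,2]>0.01]
    mu=np.median(P,0);U=np.linalg.svd(P-mu,full_matrices=False)[2][0];U*=np.sign(U[0])
    s=(P-mu)@U
    print(n,'handle n',len(P),'mu',mu.round(4),'axis',U.round(3),'elev',np.degrees(np.arcsin(U[2])).round(1),'az',np.degrees(np.arctan2(U[1],U[0])).round(1),'ends',(mu+U*np.percentile(s,1)).round(4),(mu+U*np.percentile(s,99)).round(4))
    # head plate: non-dark low-sat pixels in box
    g=inb&(S<60)&(V>90)&(W[...,2]>0.008);P=W[g];print('grey',np.nanmin(P,0).round(3),np.nanmax(P,0).round(3))
    # pan rim
    pb={'scene':(205,320,240,340),'top':(355,440,185,282)}[n]
    inp=(u>pb[0])&(u<pb[1])&(v>pb[2])&(v<pb[3])
    r=inp&(abs(W[...,2]-0.056)<0.006)
    Q=W[r]
    print('rim z',np.median(Q[:,2]), 'rect',cv2.minAreaRect((Q[:,:2]*1000).astype(np.float32)))
    d=inp&(W[...,2]<0.01);print('bench z',np.nanmedian(W[d][:,2]))
    if n=='top':
        for uv in[(381,212),(394,212),(408,212),(381,235),(395,235),(409,235),(382,256),(396,256),(410,256)]:
            print(uv,W[uv[1],uv[0]].round(4))
    for nm,bx in dict(jar={'scene':(425,458,163,208),'top':(125,165,175,212)},tip={'scene':(342,415,255,330),'top':(290,360,120,178)},rack={'scene':(178,252,350,430),'top':(458,520,168,208)},pink={'scene':(326,388,145,180),'top':(145,212,268,338)},rest={'scene':(348,385,195,232),'top':(218,262,216,252)}).items():
        b=bx[n];Q=W[b[2]:b[3],b[0]:b[1]].reshape(-1,3);Q=Q[Q[:,2]>0.012]
        print(nm,np.percentile(Q,2,axis=0).round(3),np.percentile(Q,98,axis=0).round(3))
c=pickle.load(open('top0.pkl','rb'))['color'];a=cv2.resize(c[210:305,140:280],(700,475),interpolation=cv2.INTER_CUBIC);cv2.imwrite('pics/crop.png',a[:,:,::-1])
```

```text
scene handle n 490 mu [0.5683 0.1525 0.0732] axis [0.864 0.275 0.423] elev 25.0 az 17.7 ends [0.5262 0.1391 0.0526] [0.6066 0.1647 0.0919]
grey [0.468 0.106 0.008] [0.631 0.191 0.083]
rim z 0.05541405079514758 rect ((587.58984375, -151.9184112548828), (160.54132080078125, 121.88703918457031), 1.215869426727295)
bench z 9.384324200995433e-05
jar [0.662 0.329 0.014] [0.707 0.372 0.087]
tip [ 0.728 -0.075  0.016] [0.81  0.038 0.077]
rack [ 0.658 -0.399  0.015] [ 0.71  -0.305  0.086]
pink [0.404 0.24  0.013] [0.519 0.346 0.064]
rest [0.561 0.142 0.015] [0.61  0.188 0.087]
top handle n 605 mu [0.5625 0.1586 0.0761] axis [0.892 0.231 0.388] elev 22.8 az 14.5 ends [0.5184 0.1472 0.0569] [0.6023 0.1689 0.0934]
grey [0.467 0.108 0.008] [0.625 0.199 0.084]
rim z 0.05524746223676257 rect ((586.6202392578125, -152.37054443359375), (158.6755828857422, 121.5460433959961), 1.1462457180023193)
bench z -0.00016564315302374741
(381, 212) [ 0.6315 -0.1245  0.0352]
(394, 212) [ 0.6311 -0.1512  0.0336]
(408, 212) [ 0.6319 -0.1817  0.0222]
(381, 235) [ 0.5859 -0.1244  0.0208]
(395, 235) [ 0.5847 -0.1526  0.0254]
(409, 235) [ 0.5841 -0.1816  0.0238]
(382, 256) [ 0.5426 -0.1247  0.0228]
(396, 256) [ 0.5419 -0.1535  0.0222]
(410, 256) [ 0.5411 -0.1822  0.0223]
jar [0.655 0.329 0.015] [0.7   0.375 0.088]
tip [ 0.718 -0.069  0.021] [0.801 0.042 0.078]
rack [ 0.648 -0.395  0.019] [ 0.707 -0.299  0.087]
pink [0.4   0.242 0.016] [0.514 0.35  0.064]
rest [0.557 0.144 0.022] [0.607 0.188 0.096]
```

View pics/crop.png

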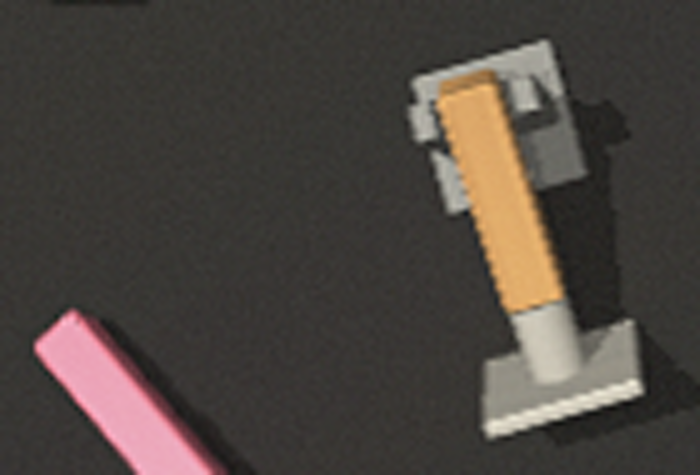

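The crop confirms it: the wooden-handled tamper is at top (240,255), its plate at about (252,287) and the handle end in the fork at about (234,228). The pink one is separate, to the left. I'll move above it for a wrist view.

```bash
cat >> h.py <<'E'
def Rt(yaw,tilt=0):
    "tool: x at yaw (deg), z down, tilted by tilt deg (+ = pointing forward)"
    return Ro.from_euler('z',yaw,degrees=True)*Ro.from_euler('x',180,degrees=True)*Ro.from_euler('y',tilt,degrees=True)
def go(p,R,o=None):
    o=o or get_obs();C=Ro.from_quat(o['ee_rot'])
    print('now',o['clock'],o['position'].round(4),'delta',C.inv().apply(np.array(p)-o['position']).round(4),'turn',(C.inv()*R).as_rotvec().round(4))
E
python3 -c "
from h import *
go([.50,.14,.26],Rt(16))"
```

```text
now 0.1 [ 0.1952 -0.5934  0.2416] delta [ 0.5187 -0.6015 -0.0176] turn [-0.0013  0.      0.0385]
```

Call:
{"method": "move_arm", "body": {
  "plan": [
    {"delta_pos": [0.519, -0.6015, -0.0176], "turn": [0, 0, 0.0385], "fingers": 0},
    {"delta_pos": [0.519, -0.6015, -0.0176], "turn": [0, 0, 0.0385], "fingers": 0},
    {"delta_pos": [0.519, -0.6015, -0.0176], "turn": [0, 0, 0.0385], "fingers": 0},
    {"delta_pos": [0.519, -0.6015, -0.0176], "turn": [0, 0, 0.0385], "fingers": 0},
    {"delta_pos": [0.519, -0.6015, -0.0176], "turn": [0, 0, 0.0385], "fingers": 0},
    {"delta_pos": [0.519, -0.6015, -0.0176], "turn": [0, 0, 0.0385], "fingers": 0},
    {"delta_pos": [0.519, -0.6015, -0.0176], "turn": [0, 0, 0.0385], "fingers": 0},
    {"delta_pos": [0.519, -0.6015, -0.0176], "turn": [0, 0, 0.0385], "fingers": 0},
    {"delta_pos": [0.519, -0.6015, -0.0176], "turn": [0, 0, 0.0385], "fingers": 0},
    {"delta_pos": [0.519, -0.6015, -0.0176], "turn": [0, 0, 0.0385], "fingers": 0},
    {"delta_pos": [0.519, -0.6015, -0.0176], "turn": [0, 0, 0.0385], "fingers": 0},
    {"delta_pos": [0.519, -0.6015, -0.0176], "turn": [0, 0, 0.0385], "fingers": 0}
  ]
}}

```text
clock: 1.6
position: [0.4836, 0.1002, 0.2591]
ee_rot: [0.99, 0.139, 0.0, 0.0]
ft_force: [1.5, -0.6, -0.4]
grip_width: 0.999
grasp_force: 0.0
```

```bash
python3 -c "
from h import *
go([.50,.14,.26],Rt(16))"
```

```text
now 1.6 [0.4836 0.1002 0.2591] delta [ 0.0267 -0.0337 -0.0009] turn [ 0.0007 -0.0005 -0.0009]
```

Call:
{"method": "move_arm", "body": {
  "plan": [
    {"delta_pos": [0.027, -0.034, 0], "turn": [0, 0, 0], "fingers": 0},
    {"delta_pos": [0.027, -0.034, 0], "turn": [0, 0, 0], "fingers": 0},
    {"delta_pos": [0.027, -0.034, 0], "turn": [0, 0, 0], "fingers": 0}
  ]
}}

```text
clock: 1.98
position: [0.4996, 0.1381, 0.2585]
ee_rot: [0.99, 0.139, -0.0, 0.0]
ft_force: [0.1, 0.3, -0.4]
grip_width: 1.0
grasp_force: 0.0
```

Run:
```python
from h import *
o=get_obs();c=camera('wrist');save(c,'w1.png');W=world(c,o)
hsv=cv2.cvtColor(c['color'],cv2.COLOR_RGB2HSV)
H,S,V=[hsv[...,i].astype(int) for i in range(3)]
m=(H>5)&(H<25)&(S>80)&(V>70)&(W[...,2]>0.02)&(W[...,2]<.12)
n,l,st,ce=cv2.connectedComponentsWithStats(m.astype(np.uint8));k=1+np.argmax(st[1:,4]);m=l==k
print(o['position'],st[k],c['tool_from_camera'])
P=W[m];rect=cv2.minAreaRect((P[:,:2]*1000).astype(np.float32));print('rect',rect)
mu=np.median(P,0);U=np.linalg.svd(P-mu,full_matrices=False)[2];print(mu,U)
d=U[0]*np.sign(U[0][0]);s=(P-mu)@d;print('elev',np.degrees(np.arcsin(d[2])),'az',np.degrees(np.arctan2(d[1],d[0])),'ends',mu+d*np.percentile(s,1),mu+d*np.percentile(s,99))
g=(S<60)&(V>80)&(W[...,2]>0.006)&(W[...,2]<.07)&(W[...,0]<.54)
Q=W[g];print('plate rect',cv2.minAreaRect((Q[:,:2]*1000).astype(np.float32)),Q[:,2].max())
```

```text
[0.49960052 0.1381478  0.25846093] [296  74  32 115 806] [[-1.21308817e-03 -9.59378494e-01 -2.82119537e-01  7.07440442e-02]
 [ 9.99999262e-01 -1.14398009e-03 -4.09675206e-04 -5.90373492e-04]
 [ 7.02944487e-05 -2.82119825e-01  9.59379174e-01 -1.31183342e-01]
 [ 0.00000000e+00  0.00000000e+00  0.00000000e+00  1.00000000e+00]]
rect ((562.5416870117188, 159.80262756347656), (93.5147476196289, 25.29212188720703), 12.340550422668457)
[0.57456416 0.16628373 0.0827391 ] [[-0.90744754 -0.21221287 -0.36263572]
 [ 0.31950852 -0.90902113 -0.26757221]
 [-0.27286127 -0.35867295  0.89269281]]
elev 21.26215325516233 az 13.162468235325456 ends [0.5156942  0.15251658 0.05921339] [0.60155514 0.17259575 0.09352529]
plate rect ((470.4482116699219, 73.72109985351562), (124.30650329589844, 563.5875854492188), 2.4912772178649902) 0.06576097993856703
```

View pics/w1.png

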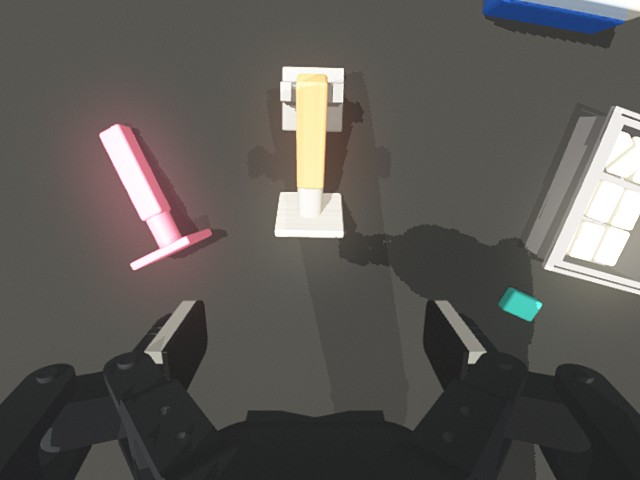

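The wrist view shows the tamper handle from (311,187) up to (312,76), nearly parallel to tool x, with the fork cheeks from row 80 to 102. The pink one is on the left, well apart. I'll sample the centreline for an exact axis.

Run:
```python
from h import *
o=get_obs();c=camera('wrist');W=world(c,o)
for r in range(90,190,14):
    row=W[r,270:350];ok=(row[:,2]>0.04)&(row[:,2]<.12)
    i=np.where(ok)[0]+270
    print(r,i.min(),i.max(),W[r,311].round(4))
P=W[110:182,304:319].reshape(-1,3);mu=P.mean(0);U=np.linalg.svd(P-mu,full_matrices=False)[2]
A=np.c_[P[:,:2],np.ones(len(P))];n=np.linalg.lstsq(A,P[:,2],rcond=None)[0]
print('plane slope elev',np.degrees(np.arctan(np.hypot(*n[:2]))),'az',np.degrees(np.arctan2(n[1],n[0])))
for u,v in[(311,185),(312,78),(276,236),(342,236),(279,196),(342,196)]:print(u,v,np.nanmedian(W[v-1:v+2,u-1:u+2].reshape(-1,3),0).round(4))
```

```text
90 280 341 [0.5946 0.1681 0.0941]
104 295 325 [0.5853 0.1655 0.0893]
118 295 324 [0.5755 0.1628 0.0841]
132 295 324 [0.5652 0.16   0.0791]
146 295 323 [0.5544 0.157  0.0752]
160 296 323 [0.543  0.1538 0.0703]
174 296 322 [0.5308 0.1505 0.0628]
188 296 321 [0.5177 0.1469 0.0541]Traceback (most recent call last):
  File "<stdin>", line 7, in <module>
    u, s, vh = gufunc(a, signature=signature)
               ~~~~~~^^^^^^^^^^^^^^^^^^^^^^^^
    raise LinAlgError("SVD did not converge")
numpy.linalg.LinAlgError: SVD did not converge
```

Run:
```python
from h import *
R=Rt(15,-10);g=np.array([.5515,.1565,.061]);z=R.apply([0,0,1])
print(z)
go(g+(.008-.09)*z,R);go(g+.008*z,R)
```

```text
[-0.16773126 -0.04494346 -0.98480775]
now 2.075 [0.4997 0.1374 0.2588] delta [ 0.0693 -0.0041  0.117 ] turn [ 0.0023 -0.1741  0.0155]
now 2.075 [0.4997 0.1374 0.2588] delta [ 0.0537 -0.0044  0.2056] turn [ 0.0023 -0.1741  0.0155]
```

Call:
{"method": "move_arm", "body": {
  "plan": [
    {"delta_pos": [0.069, -0.004, 0.06], "turn": [0.002, -0.174, 0.0155], "fingers": 0},
    {"delta_pos": [0.069, -0.004, 0.117], "turn": [0.002, -0.174, 0.0155], "fingers": 0},
    {"delta_pos": [0.069, -0.004, 0.117], "turn": [0.002, -0.174, 0.0155], "fingers": 0},
    {"delta_pos": [0.062, -0.004, 0.16], "turn": [0.002, -0.174, 0.0155], "fingers": 0},
    {"delta_pos": [0.054, -0.0044, 0.2056], "turn": [0.002, -0.174, 0.0155], "fingers": 0},
    {"delta_pos": [0.054, -0.0044, 0.2056], "turn": [0.002, -0.174, 0.0155], "fingers": 0},
    {"delta_pos": [0.054, -0.0044, 0.2056], "turn": [0.002, -0.174, 0.0155], "fingers": 0}
  ]
}}

```text
clock: 2.95
position: [0.5517, 0.1576, 0.0553]
ee_rot: [0.988, 0.13, -0.085, 0.011]
ft_force: [-0.8, -0.1, 0.2]
grip_width: 1.0
grasp_force: 0.0
```

Run:
```python
from h import *
c=camera('wrist');save(c,'w2.png')
R=Rt(15,-10);g=np.array([.5515,.1565,.061]);z=R.apply([0,0,1]);go(g+.008*z,R)
```

```text
now 3.0 [0.5521 0.1579 0.0557] delta [-0.0018  0.0012  0.0029] turn [-0.0001 -0.0039  0.001 ]
```

View pics/w2.png

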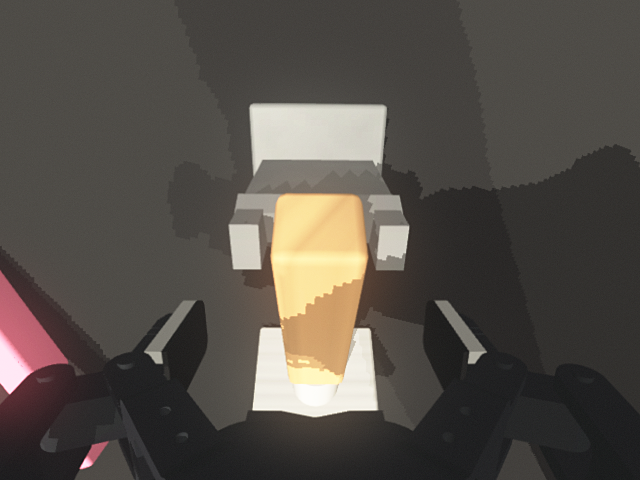

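The handle sits centred between the pads (column 318, pads at 190 and 440), short of the fork cheeks. Closing.

Call:
{"method": "move_arm", "body": {
  "plan": [
    {"delta_pos": [0, 0.0, 0.002], "turn": [0, 0, 0], "fingers": 1},
    {"delta_pos": [0, 0.0, 0.002], "turn": [0, 0, 0], "fingers": 1},
    {"delta_pos": [0, 0.0, 0.002], "turn": [0, 0, 0], "fingers": 1},
    {"delta_pos": [0, 0.0, 0.002], "turn": [0, 0, 0], "fingers": 1},
    {"delta_pos": [0, 0.0, 0.002], "turn": [0, 0, 0], "fingers": 1},
    {"delta_pos": [0, 0.0, 0.002], "turn": [0, 0, 0], "fingers": 1}
  ],
  "force": 60
}}

```text
clock: 3.75
position: [0.5503, 0.1578, 0.0517]
ee_rot: [0.988, 0.131, -0.086, 0.011]
ft_force: [-0.7, -0.3, 5.9]
grip_width: 0.269
grasp_force: 58.8
```

Run:
```python
from h import *
o=get_obs();p=o['position'];R0=Ro.from_quat(o['ee_rot'])
go(p+[-.01,0,.07],R0)
go(p+[-.05,-.05,.11],Rt(8,20))
go([.54,.03,.17],Rt(1.2,55))
```

```text
now 3.75 [0.5503 0.1578 0.0517] delta [-0.0216 -0.0026 -0.0673] turn [0. 0. 0.]
now 3.75 [0.5503 0.1578 0.0517] delta [-0.0794  0.0352 -0.0978] turn [-0.0114  0.5221  0.125 ]
now 3.75 [0.5503 0.1578 0.0517] delta [-0.0631  0.1206 -0.1091] turn [-0.0986  1.1279  0.2365]
```

Call:
{"method": "move_arm", "body": {
  "plan": [
    {"delta_pos": [-0.01, -0.001, -0.034], "turn": [0, 0, 0], "fingers": 1},
    {"delta_pos": [-0.0216, -0.0026, -0.0673], "turn": [0, 0, 0], "fingers": 1},
    {"delta_pos": [-0.05, 0.015, -0.085], "turn": [0, 0.15, 0.02], "fingers": 1},
    {"delta_pos": [-0.079, 0.035, -0.098], "turn": [-0.005, 0.33, 0.06], "fingers": 1},
    {"delta_pos": [-0.079, 0.06, -0.1], "turn": [-0.0114, 0.5221, 0.125], "fingers": 1},
    {"delta_pos": [-0.075, 0.085, -0.105], "turn": [-0.03, 0.69, 0.16], "fingers": 1},
    {"delta_pos": [-0.07, 0.105, -0.108], "turn": [-0.05, 0.86, 0.19], "fingers": 1},
    {"delta_pos": [-0.065, 0.1206, -0.109], "turn": [-0.075, 1.02, 0.22], "fingers": 1},
    {"delta_pos": [-0.063, 0.1206, -0.109], "turn": [-0.0986, 1.128, 0.2365], "fingers": 1},
    {"delta_pos": [-0.063, 0.1206, -0.109], "turn": [-0.0986, 1.128, 0.2365], "fingers": 1},
    {"delta_pos": [-0.063, 0.1206, -0.109], "turn": [-0.0986, 1.128, 0.2365], "fingers": 1}
  ]
}}

```text
clock: 5.12
position: [0.5459, 0.0342, 0.2003]
ee_rot: [0.898, 0.01, 0.44, 0.001]
ft_force: [1.2, -5.2, -4.0]
grip_width: 0.276
grasp_force: 59.5
```

Run:
```python
from h import *
import pickle
go([.54,.03,.17],Rt(1.2,55));c=camera('scene');save(c,'s2.png');pickle.dump(c,open('s2.pkl','wb'));t=camera('top');pickle.dump(t,open('t2.pkl','wb'))
a=np.hstack([c['color'][120:360,180:420],t['color'][160:400,200:440]]);cv2.imwrite('pics/s2c.png',cv2.resize(a[:,:,::-1],(800,400)))
```

```text
now 5.125 [0.5459 0.0342 0.2003] delta [-0.0277  0.0038  0.0139] turn [0.0086 0.0493 0.0056]
```

View pics/s2c.png

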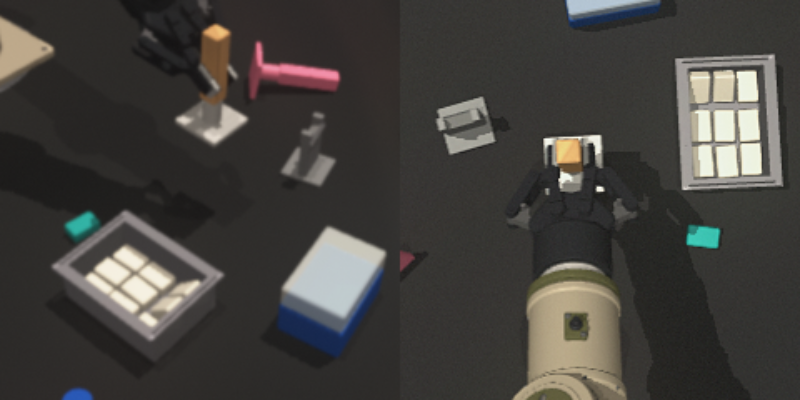

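Call:
{"method": "move_arm", "body": {
  "plan": [
    {"delta_pos": [0, 0, 0], "turn": [0, 0, 0], "fingers": 1},
    {"delta_pos": [0, 0, 0], "turn": [0, 0, 0], "fingers": 1}
  ]
}}

```text
clock: 5.48
position: [0.5462, 0.0344, 0.2]
ee_rot: [0.898, 0.006, 0.439, -0.002]
ft_force: [-0.9, -0.3, -1.5]
grip_width: 0.275
grasp_force: 59.7
```

```bash
cat >> h.py <<'E'
def tamper(pts,lo,hi):
    "fit: plate-top plane etc. from world pts"
    P=pts.reshape(-1,3);P=P[((P>lo)&(P<hi)).all(1)]
    return P
E
python3 - <<'E'
from h import *
go([.54,.03,.17],Rt(1.2,55))
for n in('scene','top'):
    c=camera(n);W=world(c)
    hsv=cv2.cvtColor(c['color'],cv2.COLOR_RGB2HSV);H,S,V=[hsv[...,i].astype(int) for i in range(3)]
    o=get_obs()['position']
    near=(abs(W[...,0]-.545)<.1)&(abs(W[...,1]-.035)<.06)
    z=W[...,2]
    m=near&(S<70)&(V>100)&(z>.05)&(z<o[2]-.03)
    nn,l,st,ce=cv2.connectedComponentsWithStats(m.astype(np.uint8));
    k=1+np.argmax(st[1:,4]);P=W[l==k]
    lo=np.percentile(P[:,2],40);q=P[abs(P[:,2]-lo)<.012]
    A=np.c_[q[:,:2],np.ones(len(q))];co=np.linalg.lstsq(A,q[:,2],rcond=None)[0];e=abs(A@co-q[:,2])<.003
    co=np.linalg.lstsq(A[e],q[e,2],rcond=None)[0]
    print(n,'plate z',lo,'slopes',co[:2].round(3),'rect',cv2.minAreaRect((q[e,:2]*1000).astype(np.float32)),e.sum())
    m=near&(H>5)&(H<25)&(S>100)&(V>60)&(z>.06)
    P=W[m];i=P[:,2]>P[:,2].max()-.008
    print(' handle',len(P),'zmax',P[:,2].max(),'topcentre',P[i].mean(0).round(4),'mean',P.mean(0).round(4))
E
```

```text
now 5.475 [0.5462 0.0344 0.2   ] delta [-0.0275  0.0043  0.0135] turn [ 0.0071  0.0504 -0.0029]
scene plate z 0.13832179717969867 slopes [-0.052 -0.008] rect ((536.7720947265625, 32.99690246582031), (66.0856704711914, 65.79285430908203), 1.9857770204544067) 486
 handle 565 zmax 0.2681229596806247 topcentre [0.5447 0.0315 0.2649] mean [0.5463 0.0307 0.2344]
top plate z 0.13670905164175545 slopes [-0.045 -0.001] rect ((550.2698974609375, 33.8474006652832), (62.79825210571289, 35.36865234375), 88.61306762695312) 148
 handle 282 zmax 0.2710524926070342 topcentre [0.5413 0.0346 0.2657] mean [0.5384 0.0336 0.2537]
```

Run:
```python
from h import *
o=get_obs();p=o['position']
go(p+[0,0,-.06],Rt(1.2,55));go(p+[0,0,-.115],Rt(1.2,55))
```

```text
now 5.575 [0.5462 0.0345 0.2002] delta [-0.0474 -0.0002  0.0368] turn [ 0.0071  0.0502 -0.0018]
now 5.575 [0.5462 0.0345 0.2002] delta [-0.0908 -0.0003  0.0706] turn [ 0.0071  0.0502 -0.0018]
```

Call:
{"method": "move_arm", "body": {
  "plan": [
    {"delta_pos": [-0.024, 0, 0.018], "turn": [0.007, 0.05, -0.002], "fingers": 1},
    {"delta_pos": [-0.047, 0, 0.037], "turn": [0.007, 0.05, -0.002], "fingers": 1},
    {"delta_pos": [-0.07, 0, 0.054], "turn": [0.007, 0.05, -0.002], "fingers": 1},
    {"delta_pos": [-0.083, 0, 0.0645], "turn": [0.007, 0.05, -0.002], "fingers": 1},
    {"delta_pos": [-0.0908, 0, 0.0706], "turn": [0.007, 0.05, -0.002], "fingers": 1},
    {"delta_pos": [-0.0908, 0, 0.0706], "turn": [0.007, 0.05, -0.002], "fingers": 1}
  ]
}}

```text
clock: 6.32
position: [0.54, 0.0456, 0.1749]
ee_rot: [0.907, 0.007, 0.421, 0.003]
ft_force: [-0.1, 0.4, -1.5]
grip_width: 0.275
grasp_force: 59.7
```

```bash
cat > meas.py <<'E'
from h import *
def meas(cx,cy,zlo,zhi):
  for n in('scene','top'):
    c=camera(n);W=world(c)
    hsv=cv2.cvtColor(c['color'],cv2.COLOR_RGB2HSV);H,S,V=[hsv[...,i].astype(int) for i in range(3)]
    near=(abs(W[...,0]-cx)<.07)&(abs(W[...,1]-cy)<.06);z=W[...,2]
    m=near&(S<70)&(V>100)&(z>zlo)&(z<zhi)
    nn,l,st,ce=cv2.connectedComponentsWithStats(m.astype(np.uint8));k=1+np.argmax(st[1:,4]);q=W[l==k]
    A=np.c_[q[:,:2],np.ones(len(q))];co=np.linalg.lstsq(A,q[:,2],rcond=None)[0];e=abs(A@co-q[:,2])<.003
    co=np.linalg.lstsq(A[e],q[e,2],rcond=None)[0];r=cv2.minAreaRect((q[e,:2]*1000).astype(np.float32))
    print(n,'plate z',np.median(q[e,2]).round(4),'slopes',co[:2].round(3),'rect',np.round(r[0],1),np.round(r[1],1),round(r[2],1),e.sum())
    P=W[near&(H>5)&(H<25)&(S>100)&(V>60)&(z>zlo+.03)];i=P[:,2]>P[:,2].max()-.008
    print(' handle zmax',P[:,2].max().round(4),'topcentre',P[i].mean(0).round(4))
E
python3 -c "
from meas import *
o=get_obs();print(o['ft_force'],o['position']);go(o['position'],Rt(1.2,55))
meas(.545,.034,.004,.045)"
```

```text
[-0.06962551  0.38871514 -1.52527667] [0.53995533 0.04559353 0.17486122]
now 6.325 [0.54   0.0456 0.1749] delta [0. 0. 0.] turn [0.016  0.0919 0.002 ]Traceback (most recent call last):
  File "<string>", line 4, in <module>
    meas(.545,.034,.004,.045)
    ~~~~^^^^^^^^^^^^^^^^^^^^^
  File "meas.py", line 8, in meas
    nn,l,st,ce=cv2.connectedComponentsWithStats(m.astype(np.uint8));k=1+np.argmax(st[1:,4]);q=W[l==k]
                                                                        ~~~~~~~~~^^^^^^^^^^
    return _wrapfunc(a, 'argmax', axis=axis, out=out, **kwds)
    return bound(*args, **kwds)
ValueError: attempt to get argmax of an empty sequence
```

```bash
python3 -c "
from h import *
o=get_obs();print(o['joint_pos'].round(3))"
```

```text
[ 0.906 -0.311 -1.079  2.416 -1.267  0.066 -0.595]
```

The arm is at its joint limits here: too folded. I'll move further out, to about x=0.65.

```bash
python3 -c "
from h import *
go([.60,.035,.2],Rt(3,52));go([.65,.03,.19],Rt(2.6,55))"
```

```text
now 6.375 [0.5399 0.0456 0.1748] delta [0.0579 0.0115 0.0296] turn [ 0.0403  0.0398 -0.0182]
now 6.375 [0.5399 0.0456 0.1748] delta [0.0825 0.0169 0.0742] turn [ 0.0352  0.0921 -0.0129]
```

Call:
{"method": "move_arm", "body": {
  "plan": [
    {"delta_pos": [0.03, 0.006, 0.015], "turn": [0.02, 0.02, -0.01], "fingers": 1},
    {"delta_pos": [0.058, 0.0115, 0.03], "turn": [0.04, 0.04, -0.015], "fingers": 1},
    {"delta_pos": [0.07, 0.0145, 0.052], "turn": [0.035, 0.065, -0.013], "fingers": 1},
    {"delta_pos": [0.0825, 0.017, 0.074], "turn": [0.035, 0.092, -0.013], "fingers": 1},
    {"delta_pos": [0.0825, 0.017, 0.074], "turn": [0.035, 0.092, -0.013], "fingers": 1},
    {"delta_pos": [0.0825, 0.017, 0.074], "turn": [0.035, 0.092, -0.013], "fingers": 1},
    {"delta_pos": [0.0825, 0.017, 0.074], "turn": [0.035, 0.092, -0.013], "fingers": 1}
  ]
}}

```text
clock: 7.25
position: [0.6341, 0.0289, 0.2205]
ee_rot: [0.895, 0.022, 0.445, -0.012]
ft_force: [-0.0, 0.7, -2.7]
grip_width: 0.269
grasp_force: 61.4
```

```bash
python3 -c "
from meas import *
o=get_obs();print(o['joint_pos'].round(3));p=o['position'];go([.65,.03,.19],Rt(2.6,55))
meas(p[0],p[1],p[2]-.1,p[2]-.03)
go(p+[0,0,-.05],Rt(2.6,55));go(p+[0,0,-.1],Rt(2.6,55))"
```

```text
[ 1.408 -0.115 -1.469  2.209 -1.267  0.066 -0.403]
now 7.25 [0.6341 0.0289 0.2205] delta [-0.0146 -0.0002  0.0311] turn [-0.0055  0.0374  0.0019]
scene plate z 0.1598 slopes [-0.042 -0.012] rect [626.9  26.9] [63.1 64.1] 4.5 292
 handle zmax 0.2887 topcentre [0.6319 0.0258 0.2853]
top plate z 0.1593 slopes [-0.027  0.034] rect [611.1  29. ] [23.6 15.1] 89.2 76
 handle zmax 0.2892 topcentre [0.6287 0.0285 0.2853]
now 7.35 [0.6342 0.0288 0.2206] delta [-0.04   -0.0001  0.0302] turn [-0.0053  0.0371  0.0017]
now 7.35 [0.6342 0.0288 0.2206] delta [-0.0799  0.      0.0604] turn [-0.0053  0.0371  0.0017]
```

```bash
cat > kin.py <<'E'
from h import *
import itertools
from scipy.optimize import least_squares
D=[([1.23039455,.33286753,-.0646944,1.46093918,.02161475,1.34989878,-.08847979],[.19517,-.59337,.24152],[.98740,.15825,-.00015,-.00069]),
([.906,-.311,-1.079,2.416,-1.267,.066,-.595],[.53996,.0456,.17486],[.907,.007,.421,.003]),
([1.408,-.115,-1.469,2.209,-1.267,.066,-.403],[.6341,.0289,.2205],[.895,.022,.445,-.012])]
E=lambda a,t:Ro.from_euler(a,t)
def fk(q,L,sg):
    R=E('z',sg[0]*q[0]+L[6]);p=np.array([0,0,L[0]])
    R=R*E('y',q[1]);R=R*E('z',sg[1]*q[2]);p=p+R.apply([L[4],0,L[1]])
    R=R*E('y',q[3]);R=R*E('z',sg[2]*q[4]);p=p+R.apply([L[5],0,L[2]])
    R=R*E('y',q[5]);R=R*E('z',sg[3]*q[6]+sg[4]);p=p+R.apply([0,0,L[3]])
    return p,R
def err(L,sg):
    e=[]
    for q,p,o in D:
        P,R=fk(q,L,sg);e+=list(P-p)+list(.3*(Ro.from_quat(o).inv()*R).as_rotvec())
    return np.array(e)
if __name__=='__main__':
    r=[]
    for s in itertools.product([1,-1],[1,-1],[1,-1],[1,-1],[0,np.pi/2,-np.pi/2,np.pi]):
        f=least_squares(err,[.36,.42,.4,.3,0,0,0],args=(s,),bounds=([0,.1,.1,.05,-.1,-.1,-.2],[.7,.7,.7,.6,.1,.1,.2]))
        r.append((f.cost,s,f.x.round(3)))
    for x in sorted(r,key=lambda x:x[0])[:4]:print(x)
E
python3 kin.py
```

```text
(np.float64(0.0005155653980304167), (-1, -1, -1, -1, 1.5707963267948966), array([ 0.248,  0.422,  0.472,  0.292,  0.025, -0.002, -0.045]))
(np.float64(0.07706392704140176), (-1, -1, -1, 1, 1.5707963267948966), array([ 0.353,  0.385,  0.533,  0.266,  0.002,  0.1  , -0.2  ]))
(np.float64(0.1054252191352621), (-1, -1, -1, 1, 3.141592653589793), array([ 0.255,  0.276,  0.401,  0.232,  0.09 , -0.1  ,  0.187]))
(np.float64(0.19862755225598072), (-1, -1, 1, -1, 3.141592653589793), array([0.244, 0.434, 0.487, 0.296, 0.008, 0.005, 0.022]))
```

```bash
cat > ik.py <<'E'
from kin import *
L=[.248,.422,.472,.292,.025,-.002,-.045];SG=(-1,-1,-1,-1,np.pi/2)
LO=np.array([-2.6,-.5,-1.47,.16,-1.27,.06,-2.6])+.05;HI=np.array([2.6,2.12,1.34,2.42,4.41,2.06,2.6])-.05
def ik(p,R,q0):
    f=least_squares(lambda q:np.r_[np.subtract(fk(q,L,SG)[0],p)*3,(R.inv()*fk(q,L,SG)[1]).as_rotvec(),.01*(q-q0)],np.clip(q0,LO,HI),bounds=(LO,HI))
    P,Q=fk(f.x,L,SG);return f.x,np.linalg.norm(P-p),(R.inv()*Q).magnitude()
if __name__=='__main__':
    for x,y in((.62,.03),(.45,-.45),(.3,-.55)):
      for yaw in range(-120,121,30):
        best=min((ik([x,y,z],Rt(yaw,55),np.array([-np.arctan2(y,x),.5,0,1.5,j5,1.2,j7])) for z in(.08,) for j5 in(0,1.3,2.6) for j7 in(-1.5,0,1.5)),key=lambda t:t[1]+t[2])
        print(x,y,yaw,best[0].round(2),best[1].round(3),best[2].round(3))
E
python3 ik.py
```

```text
Traceback (most recent call last):
  File "ik.py", line 11, in <module>
    print(x,y,yaw,best[0].round(2),best[1].round(3),best[2].round(3))
                                                    ^^^^^^^^^^^^^
AttributeError: 'float' object has no attribute 'round'
```

```bash
sed -i 's/best\[1\].round(3),best\[2\].round(3)/round(float(best[1]),3),round(float(best[2]),3)/' ik.py; python3 ik.py
```

```text
0.62 0.03 -120 [-0.38  0.96  0.05  1.1   0.58  1.83  2.25] 0.0 0.0
0.62 0.03 -90 [-0.46  0.75  0.01  1.49  0.85  1.46  2.38] 0.0 0.0
0.62 0.03 -60 [-0.25  0.55 -0.28  1.87  1.3   1.18  2.39] 0.0 0.0
0.62 0.03 -30 [-0.23  0.36 -0.17  2.18  1.77  0.74  2.34] 0.0 0.0
0.62 0.03 0 [-0.06  0.26 -0.06  2.32  2.96  0.41  1.71] 0.0 0.0
0.62 0.03 30 [ 1.36  1.05 -1.37  2.22  1.93  0.21 -2.34] 0.0 0.0
0.62 0.03 60 [ 0.39  0.5  -0.11  1.94 -1.22  0.97  0.7 ] 0.0 0.0
0.62 0.03 90 [ 0.32  0.71 -0.05  1.57 -0.88  1.38  0.73] 0.0 0.0
0.62 0.03 120 [ 0.39  0.95 -0.34  1.17 -0.44  1.7   0.76] 0.0 0.0
0.45 -0.45 -120 [ 0.36  0.65 -0.    1.68  1.03  1.24  2.44] 0.0 0.0
0.45 -0.45 -90 [ 0.6   0.46 -0.22  2.03  1.53  0.92  2.41] 0.0 0.0
0.45 -0.45 -60 [ 0.72  0.31 -0.13  2.25  2.31  0.49  2.13] 0.0 0.0
0.45 -0.45 -30 [0.68 0.32 0.21 2.25 3.98 0.51 0.99] 0.0 0.0
0.45 -0.45 0 [ 2.15  1.09 -1.32  2.03  0.36  0.33 -0.56] 0.0 0.0
0.45 -0.45 30 [ 1.16  0.65 -0.05  1.68 -1.01  1.23  0.69] 0.0 0.0
0.45 -0.45 60 [ 1.27  0.89 -0.33  1.28 -0.55  1.55  0.68] 0.0 0.0
0.45 -0.45 90 [ 1.29  1.22 -0.8   0.87  0.06  1.94  0.69] 0.0 0.0
0.45 -0.45 120 [ 0.96  1.08 -0.3   0.89  0.    2.01  1.25] 0.03 0.119
0.3 -0.55 -120 [ 0.87  0.53 -0.27  1.9   1.35  1.12  2.4 ] 0.0 0.0
0.3 -0.55 -90 [ 0.9   0.35 -0.15  2.2   1.87  0.67  2.32] 0.0 0.0
0.3 -0.55 -60 [ 1.15  0.27 -0.11  2.31  3.18  0.4   1.58] 0.0 0.0
0.3 -0.55 -30 [ 2.49  1.14 -1.39  2.18  1.55  0.24 -1.86] 0.0 0.0
0.3 -0.55 0 [ 1.43  0.54 -0.02  1.87 -1.19  1.05  0.7 ] 0.0 0.0
0.3 -0.55 30 [ 1.43  0.75 -0.06  1.49 -0.84  1.43  0.73] 0.0 0.0
0.3 -0.55 60 [ 1.48  0.99 -0.34  1.1  -0.4   1.76  0.77] 0.0 0.0
0.3 -0.55 90 [ 1.4   1.13 -0.52  0.88 -0.    2.01  0.99] 0.013 0.052
0.3 -0.55 120 [1.01 1.04 0.03 0.92 0.   2.01 1.6 ] 0.033 0.128
```

Run:
```python
from ik import *
o=get_obs();q=o['joint_pos']
for p,R in[([.61,.04,.25],Rt(3,35)),([.60,.04,.25],Rt(3,15)),([.60,.04,.25],Rt(30,15)),([.60,.04,.25],Rt(60,15)),([.60,.04,.25],Rt(90,15)),([.61,.05,.24],Rt(90,35)),([.62,.05,.2],Rt(90,55)),([.62,.05,.08],Rt(90,55))]:
    q,a,b=ik(p,R,q);print(q.round(2),round(a,3),round(float(b),3))
go([.61,.04,.25],Rt(3,35));go([.60,.04,.25],Rt(3,15))
```

```text
[ 1.49 -0.45 -1.37  2.01 -0.8   0.72 -0.99] 0.0 0.0
[ 1.58 -0.45 -1.42  1.86 -0.59  1.07 -1.15] 0.034 0.068
[ 1.64 -0.45 -1.42  1.86 -0.7   1.14 -0.6 ] 0.039 0.08
[ 1.69 -0.45 -1.42  1.85 -0.76  1.25 -0.04] 0.054 0.119
[ 1.71 -0.45 -1.42  1.83 -0.74  1.35  0.47] 0.074 0.173
[ 1.81 -0.45 -1.42  1.9  -1.02  1.46  0.59] 0.095 0.225
[ 0.87  0.7  -0.86  1.55 -0.45  1.29  0.32] 0.0 0.0
[ 0.82  0.87 -0.79  1.59 -0.39  1.14  0.43] 0.0 0.0
now 7.35 [0.6342 0.0288 0.2206] delta [ 0.0092 -0.0125 -0.0365] turn [-1.000e-04 -3.119e-01 -2.400e-03]
now 7.35 [0.6342 0.0288 0.2206] delta [ 0.0032 -0.013  -0.0445] turn [-5.00e-04 -6.61e-01 -2.40e-03]
```

Call:
{"method": "move_arm", "body": {
  "plan": [
    {"delta_pos": [0.005, -0.006, -0.018], "turn": [0, -0.15, 0], "fingers": 1},
    {"delta_pos": [0.009, -0.0125, -0.0365], "turn": [0, -0.31, 0], "fingers": 1},
    {"delta_pos": [0.006, -0.013, -0.04], "turn": [0, -0.48, 0], "fingers": 1},
    {"delta_pos": [0.003, -0.013, -0.0445], "turn": [0, -0.66, 0], "fingers": 1},
    {"delta_pos": [0.003, -0.013, -0.0445], "turn": [0, -0.66, 0], "fingers": 1},
    {"delta_pos": [0.003, -0.013, -0.0445], "turn": [0, -0.66, 0], "fingers": 1}
  ]
}}

```text
clock: 8.1
position: [0.5562, 0.0363, 0.2676]
ee_rot: [0.989, 0.025, 0.149, -0.005]
ft_force: [-0.4, -0.4, -2.8]
grip_width: 0.273
grasp_force: 61.3
```

Run:
```python
from h import *
print(get_obs()['joint_pos'].round(2));go([.60,.04,.25],Rt(3,15));p=[.62,.05,.24]
go(p,Rt(30,15));go(p,Rt(60,15));go(p,Rt(90,15))
```

```text
[ 1.71 -0.5  -1.47  1.81 -0.63  1.14 -1.14]
now 8.1 [0.5562 0.0363 0.2676] delta [ 0.0368 -0.0015  0.0298] turn [-0.0012 -0.0372 -0.0028]
now 8.1 [0.5562 0.0363 0.2676] delta [ 0.0534 -0.0105  0.0454] turn [ 0.1293 -0.037  -0.4557]
now 8.1 [0.5562 0.0363 0.2676] delta [ 0.0534 -0.0105  0.0454] turn [ 0.2743 -0.035  -0.9588]
now 8.1 [0.5562 0.0363 0.2676] delta [ 0.0534 -0.0105  0.0454] turn [ 0.4194 -0.0312 -1.4619]
```

Run:
```python
from ik import *
q0=get_obs()['joint_pos']
for name,W in dict(a=[([.65,-.15,.25],Rt(0,15)),([.60,-.40,.22],Rt(0,15)),([.45,-.55,.2],Rt(15,15)),([.42,-.52,.2],Rt(30,30)),([.40,-.50,.2],Rt(30,55)),([.40,-.5,.08],Rt(30,55))],
 b=[([.75,-.05,.22],Rt(0,0)),([.75,-.2,.22],Rt(0,0)),([.6,-.40,.22],Rt(20,15)),([.42,-.52,.2],Rt(30,30)),([.40,-.50,.2],Rt(30,55)),([.40,-.5,.08],Rt(30,55))]).items():
    q=q0
    for p,R in W:
        q,a,b=ik(p,R,q);print(name,q.round(2),round(a,3),round(float(b),3))
go([.65,-.05,.25],Rt(0,15));go([.65,-.15,.25],Rt(0,15));go([.62,-.28,.24],Rt(0,15));go([.60,-.40,.22],Rt(0,15));go([.45,-.55,.2],Rt(15,15))
```

```text
a [ 1.91 -0.45 -1.42  1.85 -0.69  1.04 -0.85] 0.079 0.152
a [ 1.15  0.55 -0.78  1.39  0.27  1.12 -1.12] 0.0 0.0
a [ 1.49  0.64 -0.82  1.33  0.23  1.23 -0.53] 0.0 0.0
a [ 1.75  0.7  -1.02  1.44  0.07  1.22 -0.14] 0.0 0.0
a [ 2.01  0.91 -1.18  1.55 -0.16  1.17  0.08] 0.0 0.0
a [ 1.96  1.06 -1.08  1.59 -0.09  1.04  0.19] 0.0 0.0
b [ 1.73 -0.45 -1.42  1.83 -0.6   1.07 -1.07] 0.178 0.361
b [ 1.92 -0.45 -1.42  1.83 -0.61  1.05 -0.87] 0.195 0.388
b [ 1.18  0.62 -0.83  1.32  0.26  1.21 -0.75] 0.0 0.0
b [ 1.75  0.7  -1.01  1.44  0.06  1.22 -0.14] 0.0 0.0
b [ 2.01  0.9  -1.18  1.55 -0.16  1.17  0.08] 0.0 0.0
b [ 1.96  1.05 -1.07  1.59 -0.09  1.04  0.19] 0.0 0.0
now 8.1 [0.5562 0.0363 0.2676] delta [0.0803 0.0909 0.043 ] turn [-0.0157 -0.0372  0.0475]
now 8.1 [0.5562 0.0363 0.2676] delta [0.0756 0.1908 0.0413] turn [-0.0157 -0.0372  0.0475]
now 8.1 [0.5562 0.0363 0.2676] delta [0.0379 0.3191 0.0399] turn [-0.0157 -0.0372  0.0475]
now 8.1 [0.5562 0.0363 0.2676] delta [0.0072 0.438  0.0512] turn [-0.0157 -0.0372  0.0475]
now 8.1 [0.5562 0.0363 0.2676] delta [-0.1489  0.5804  0.0237] turn [ 0.0568 -0.0373 -0.2041]
```

Call:
{"method": "move_arm", "body": {
  "plan": [
    {"delta_pos": [0.03, 0.05, 0.02], "turn": [-0.01, -0.03, 0.03], "fingers": 1},
    {"delta_pos": [0.06, 0.1, 0.03], "turn": [-0.016, -0.037, 0.047], "fingers": 1},
    {"delta_pos": [0.076, 0.15, 0.04], "turn": [-0.016, -0.037, 0.047], "fingers": 1},
    {"delta_pos": [0.07, 0.2, 0.04], "turn": [-0.016, -0.037, 0.047], "fingers": 1},
    {"delta_pos": [0.055, 0.26, 0.04], "turn": [-0.016, -0.037, 0.047], "fingers": 1},
    {"delta_pos": [0.04, 0.32, 0.04], "turn": [-0.016, -0.037, 0.047], "fingers": 1},
    {"delta_pos": [0.025, 0.38, 0.045], "turn": [-0.016, -0.037, 0.047], "fingers": 1},
    {"delta_pos": [0.007, 0.438, 0.05], "turn": [-0.016, -0.037, 0.047], "fingers": 1},
    {"delta_pos": [0.007, 0.438, 0.05], "turn": [-0.016, -0.037, 0.047], "fingers": 1},
    {"delta_pos": [0.007, 0.438, 0.05], "turn": [-0.016, -0.037, 0.047], "fingers": 1},
    {"delta_pos": [0.007, 0.438, 0.05], "turn": [-0.016, -0.037, 0.047], "fingers": 1}
  ]
}}

```text
clock: 9.48
position: [0.471, -0.284, 0.2792]
ee_rot: [0.989, -0.002, 0.147, 0.015]
ft_force: [-0.3, -0.5, -1.4]
grip_width: 0.274
grasp_force: 61.3
```

Run:
```python
from ik import *
o=get_obs();q=o['joint_pos'];print(q.round(2),o['ft_force'].round(1))
go([.60,-.40,.22],Rt(0,15))
for p,R in [([.45,-.55,.2],Rt(15,15)),([.42,-.52,.2],Rt(30,30)),([.40,-.50,.2],Rt(30,55)),([.40,-.5,.08],Rt(30,55))]:
    go(p,R);q,a,b=ik(p,R,q);print(q.round(2),round(a,3),round(float(b),3))
```

```text
[ 2.42 -0.5  -1.47  1.78 -0.75  1.27 -0.48] [-0.3 -0.5 -1.4]
now 9.475 [ 0.471  -0.284   0.2792] delta [0.1061 0.1131 0.0977] turn [ 0.03   -0.0343 -0.0006]
now 9.475 [ 0.471  -0.284   0.2792] delta [-0.0432  0.2638  0.0775] turn [ 0.102  -0.0303 -0.2523]
[ 2.55 -0.45 -1.42  1.92 -0.79  1.05  0.09] 0.145 0.294
now 9.475 [ 0.471  -0.284   0.2792] delta [-0.0719  0.234   0.0679] turn [ 0.2384  0.2296 -0.4782]
[ 1.67  0.63 -0.87  1.44 -0.06  1.22 -0.06] 0.0 0.0
now 9.475 [ 0.471  -0.284   0.2792] delta [-0.091   0.2142  0.0615] turn [ 0.3418  0.6553 -0.422 ]
[ 1.94  0.8  -1.03  1.55 -0.32  1.19  0.19] 0.0 0.0
now 9.475 [ 0.471  -0.284   0.2792] delta [-0.126   0.2108  0.1762] turn [ 0.3418  0.6553 -0.422 ]
[ 1.89  0.96 -0.94  1.58 -0.26  1.06  0.3 ] 0.0 0.0
```

```bash
cat > dls.py <<'E'
from ik import *
lo=LO-.05;hi=HI+.05
def J(q):
    p,R=fk(q,L,SG);c=[]
    for i in range(7):
        d=q.copy();d[i]+=1e-5;P,Q=fk(d,L,SG);c.append(np.r_[(P-p)/1e-5,(Q*R.inv()).as_rotvec()/1e-5])
    return np.array(c).T
def follow(q,p1,R1,n=30,k=25):
    q=np.array(q);p0,R0=fk(q,L,SG);rv=(R1*R0.inv()).as_rotvec()
    for s in range(1,k+1):
        f=min(1,s/n*1.0);pt=p0+(p1-p0)*min(1,s/(k-5));Rt_=Ro.from_rotvec(rv*min(1,s/(k-5)))*R0
        for _ in range(3):
            P,R=fk(q,L,SG);e=np.r_[pt-P,(Rt_*R.inv()).as_rotvec()]
            Jm=J(q);dq=Jm.T@np.linalg.solve(Jm@Jm.T+1e-3*np.eye(6),e);q=np.clip(q+np.clip(dq,-.1,.1),lo,hi)
    return q,np.linalg.norm(e[:3]),np.linalg.norm(e[3:])
if __name__=='__main__':
    rng=np.random.default_rng(0);q0=get_obs()['joint_pos'];p0,R0=fk(q0,L,SG);res=[]
    for _ in range(250):
        az=rng.uniform(-1.5,-.2);r=rng.uniform(.42,.75);p=np.array([r*np.cos(az),r*np.sin(az),rng.uniform(.26,.45)]);y=rng.uniform(-90,120);t=rng.uniform(-30,60)
        q,a,b=follow(q0,p,Rt(y,t));res.append((abs(q[2])-.5*min(q[1],.3)+3*a+b,p.round(2),round(y),round(t),q.round(2),round(a,3),round(b,3)))
    for x in sorted(res,key=lambda x:x[0])[:10]:print(*x)
E
time python3 dls.py
```

```text
0.4820581255095668 [ 0.05 -0.5   0.43] -16 54 [ 2.38 -0.07 -0.45  1.79 -0.96  1.58  0.2 ] 0.0 0.0
0.5218859849389166 [ 0.06 -0.48  0.44] -56 47 [ 2.13 -0.48 -0.28  2.02 -0.84  1.14 -0.47] 0.0 0.0
0.5270072261957973 [ 0.08 -0.49  0.37] -7 59 [ 2.4   0.05 -0.55  1.85 -0.98  1.56  0.38] 0.0 0.0
0.6189943172342219 [ 0.09 -0.47  0.35] -15 45 [ 2.38 -0.15 -0.54  1.93 -0.87  1.46  0.22] 0.0 0.0
0.6898234976390125 [ 0.11 -0.49  0.41] 5 49 [ 2.43  0.08 -0.73  1.65 -0.77  1.66  0.26] 0.0 0.0
0.767809308155201 [ 0.26 -0.42  0.34] 2 60 [ 2.26 -0.11 -0.72  2.05 -1.12  1.44  0.39] 0.0 0.0
0.7941702117510658 [ 0.06 -0.48  0.28] -20 32 [ 2.5  -0.13 -0.73  1.98 -0.67  1.27  0.11] 0.0 0.0
0.7974286198530947 [ 0.38 -0.22  0.31] -13 46 [ 1.12 -0.5  -0.26  2.39 -0.87  0.87 -0.47] 0.049 0.139
0.8011830710266531 [ 0.41 -0.27  0.44] -18 44 [ 1.39 -0.5  -0.42  2.02 -0.78  1.09 -0.71] 0.023 0.061
0.8037564815967984 [ 0.05 -0.64  0.41] -21 47 [ 2.56  0.31 -0.95  1.48 -0.56  1.29 -0.14] 0.0 0.0
real	1m11.731s
user	1m11.925s
sys	0m0.159s
```

Run:
```python
from dls import *
o=get_obs();q0=o['joint_pos']
for t in (([.10,-.49,.38],(-7,58)),([.2,-.46,.38],(0,58))):
    p,(y,s)=t;go(p,Rt(y,s));q1,a,b=follow(q0,np.array(p),Rt(y,s));print(q1.round(2),round(a,3),round(b,3))
    for p,y in(([.2,-.58],5),([.32,-.55],15),([.42,-.48],30)):
        q,a,b=follow(q1,np.array(p+[.25]),Rt(y,55));q2,a2,b2=follow(q,np.array(p+[.08]),Rt(y,55));print('  ',p,y,q.round(2),round(a,3),round(b,3),q2.round(2),round(a2,3),round(b2,3))
```

```text
now 9.475 [ 0.471  -0.284   0.2792] delta [-0.3254  0.212  -0.1984] turn [-0.0472  0.7136  0.1097]
[ 2.39  0.01 -0.57  1.85 -0.98  1.56  0.34] 0.0 0.0
   [0.2, -0.58] 5 [ 2.11  0.46 -0.65  1.66 -0.73  1.28  0.34] 0.0 0.0 [ 2.06  0.71 -0.59  1.73 -0.68  1.05  0.55] 0.0 0.0
   [0.32, -0.55] 15 [ 1.94  0.51 -0.72  1.61 -0.67  1.24  0.28] 0.0 0.0 [ 1.89  0.76 -0.66  1.68 -0.62  1.02  0.48] 0.0 0.0
   [0.42, -0.48] 30 [ 1.77  0.58 -0.78  1.55 -0.59  1.28  0.27] 0.0 0.0 [ 1.71  0.81 -0.71  1.63 -0.53  1.07  0.45] 0.0 0.0
now 9.475 [ 0.471  -0.284   0.2792] delta [-0.2298  0.1812 -0.1702] turn [0.0288 0.7161 0.0107]
[ 2.33 -0.04 -0.69  1.9  -1.03  1.52  0.31] 0.0 0.0
   [0.2, -0.58] 5 [ 2.14  0.47 -0.69  1.66 -0.71  1.27  0.33] 0.0 0.0 [ 2.09  0.72 -0.63  1.73 -0.65  1.04  0.53] 0.0 0.0
   [0.32, -0.55] 15 [ 1.97  0.53 -0.76  1.61 -0.65  1.23  0.27] 0.0 0.0 [ 1.91  0.77 -0.69  1.68 -0.6   1.01  0.46] 0.0 0.0
   [0.42, -0.48] 30 [ 1.79  0.59 -0.82  1.55 -0.57  1.27  0.25] 0.0 0.0 [ 1.73  0.82 -0.73  1.63 -0.5   1.06  0.43] 0.0 0.0
```

Call:
{"method": "move_arm", "body": {
  "plan": [
    {"delta_pos": [-0.036, 0.024, -0.022], "turn": [-0.005, 0.08, 0.012], "fingers": 1},
    {"delta_pos": [-0.072, 0.047, -0.044], "turn": [-0.01, 0.159, 0.024], "fingers": 1},
    {"delta_pos": [-0.108, 0.071, -0.066], "turn": [-0.016, 0.238, 0.037], "fingers": 1},
    {"delta_pos": [-0.145, 0.094, -0.088], "turn": [-0.021, 0.317, 0.049], "fingers": 1},
    {"delta_pos": [-0.181, 0.118, -0.11], "turn": [-0.026, 0.396, 0.061], "fingers": 1},
    {"delta_pos": [-0.217, 0.141, -0.132], "turn": [-0.031, 0.476, 0.073], "fingers": 1},
    {"delta_pos": [-0.253, 0.165, -0.154], "turn": [-0.037, 0.555, 0.085], "fingers": 1},
    {"delta_pos": [-0.289, 0.188, -0.176], "turn": [-0.042, 0.634, 0.098], "fingers": 1},
    {"delta_pos": [-0.325, 0.212, -0.198], "turn": [-0.047, 0.714, 0.11], "fingers": 1},
    {"delta_pos": [-0.325, 0.212, -0.198], "turn": [-0.047, 0.714, 0.11], "fingers": 1},
    {"delta_pos": [-0.325, 0.212, -0.198], "turn": [-0.047, 0.714, 0.11], "fingers": 1}
  ]
}}

```text
clock: 10.85
position: [0.1013, -0.4898, 0.38]
ee_rot: [0.873, -0.053, 0.484, 0.029]
ft_force: [0.5, 0.4, -0.7]
grip_width: 0.276
grasp_force: 61.6
```

Run:
```python
from dls import *
o=get_obs();q0=o['joint_pos'];print(q0.round(2));go([.10,-.49,.38],Rt(-7,58))
p=[.32,-.55]
go(p+[.25],Rt(15,55));q,a,b=follow(q0,np.array(p+[.25]),Rt(15,55));print(q.round(2),round(a,3),round(b,3))
```

```text
[ 2.37  0.08 -0.54  1.81 -0.96  1.51  0.33]
now 10.85 [ 0.1013 -0.4898  0.38  ] delta [-0.0007  0.0004 -0.001 ] turn [-0.001  -0.0002 -0.0005]
now 10.85 [ 0.1013 -0.4898  0.38  ] delta [0.0086 0.0334 0.2592] turn [ 0.3193 -0.0521 -0.2124]
[ 1.93  0.51 -0.7   1.61 -0.68  1.24  0.29] 0.0 0.0
```

Reached; the arm is unfolded. On to the stand spot at (0.32,-0.55).

Call:
{"method": "move_arm", "body": {
  "plan": [
    {"delta_pos": [0.002, 0.007, 0.052], "turn": [0.064, -0.01, -0.042], "fingers": 1},
    {"delta_pos": [0.003, 0.013, 0.104], "turn": [0.128, -0.021, -0.085], "fingers": 1},
    {"delta_pos": [0.005, 0.02, 0.156], "turn": [0.192, -0.031, -0.127], "fingers": 1},
    {"delta_pos": [0.007, 0.027, 0.207], "turn": [0.256, -0.042, -0.17], "fingers": 1},
    {"delta_pos": [0.0086, 0.0334, 0.259], "turn": [0.319, -0.052, -0.212], "fingers": 1},
    {"delta_pos": [0.0086, 0.0334, 0.259], "turn": [0.319, -0.052, -0.212], "fingers": 1},
    {"delta_pos": [0.0086, 0.0334, 0.259], "turn": [0.319, -0.052, -0.212], "fingers": 1}
  ]
}}

```text
clock: 11.72
position: [0.3197, -0.5497, 0.2509]
ee_rot: [0.88, 0.116, 0.458, -0.06]
ft_force: [0.7, -0.7, -1.7]
grip_width: 0.271
grasp_force: 61.2
```

Run:
```python
from meas import *
o=get_obs();p=o['position'];go([.32,-.55,.25],Rt(15,55))
try: meas(p[0],p[1],p[2]-.1,p[2]-.03)
except Exception as e: print(e)
go(p+[0,0,-.1],Rt(15,55));go(p+[0,0,-.16],Rt(15,55))
```

```text
now 11.725 [ 0.3197 -0.5497  0.2509] delta [-0.0006  0.0004  0.0006] turn [0.0006 0.0005 0.0006]
attempt to get argmax of an empty sequence
now 11.775 [ 0.3188 -0.5502  0.2511] delta [-0.0814 -0.0005  0.0585] turn [0.0023 0.0012 0.0002]
now 11.775 [ 0.3188 -0.5502  0.2511] delta [-0.1306 -0.0005  0.093 ] turn [0.0023 0.0012 0.0002]
```

Call:
{"method": "move_arm", "body": {
  "plan": [
    {"delta_pos": [-0.04, 0, 0.029], "turn": [0, 0, 0], "fingers": 1},
    {"delta_pos": [-0.0814, 0, 0.0585], "turn": [0, 0, 0], "fingers": 1},
    {"delta_pos": [-0.11, 0, 0.0785], "turn": [0, 0, 0], "fingers": 1},
    {"delta_pos": [-0.1306, 0, 0.093], "turn": [0, 0, 0], "fingers": 1},
    {"delta_pos": [-0.1388, 0, 0.0988], "turn": [0, 0, 0], "fingers": 1},
    {"delta_pos": [-0.1388, 0, 0.0988], "turn": [0, 0, 0], "fingers": 1}
  ]
}}

```text
clock: 12.52
position: [0.3194, -0.5506, 0.0806]
ee_rot: [0.88, 0.115, 0.458, -0.059]
ft_force: [0.4, -1.1, -1.1]
grip_width: 0.27
grasp_force: 61.5
```

Run:
```python
from h import *
o=get_obs();p=o['position'];print(o['ft_force'].round(2))
for n in('top','scene'):
    c=camera(n);W=world(c);m=(abs(W[...,0]-p[0])<.12)&(abs(W[...,1]-p[1])<.12);v,u=np.where(m);print(n,(u.min(),u.max(),v.min(),v.max()) if len(u) else None)
    save(c,n+'3.png')
go(p+[0,0,-.005],Rt(15,55))
```

```text
[ 0.37 -1.11 -1.12]
top (np.int64(527), np.int64(639), np.int64(298), np.int64(434))
scene (np.int64(0), np.int64(99), np.int64(281), np.int64(419))
now 12.625 [ 0.3199 -0.5509  0.0815] delta [-0.005  -0.0004  0.003 ] turn [0.0031 0.0006 0.0005]
```

Now step down 4 mm per row (0.8 of x, 0.57 of z) and watch the force.

Call:
{"method": "move_arm", "body": {
  "plan": [
    {"delta_pos": [-0.0033, 0, 0.0023], "turn": [0, 0, 0], "fingers": 1},
    {"delta_pos": [-0.0057, 0, 0.004], "turn": [0, 0, 0], "fingers": 1},
    {"delta_pos": [-0.008, 0, 0.0057], "turn": [0, 0, 0], "fingers": 1},
    {"delta_pos": [-0.008, 0, 0.0057], "turn": [0, 0, 0], "fingers": 1}
  ]
}}

```text
clock: 13.12
position: [0.3201, -0.5499, 0.0699]
ee_rot: [0.88, 0.115, 0.458, -0.06]
ft_force: [-0.2, 0.8, -3.0]
grip_width: 0.277
grasp_force: 61.5
```

Run:
```python
from h import *
o=get_obs();print(o['ft_force'].round(2),o['position'])
t=camera('top')['color'][290:440,500:640];s=camera('scene')['color'][270:420,0:140]
cv2.imwrite('pics/st.png',cv2.resize(np.hstack([t,s])[:,:,::-1],(800,428),interpolation=cv2.INTER_CUBIC))
```

```text
[-0.19  0.76 -3.04] [ 0.32014499 -0.54989008  0.06987023]
```

View pics/st.png

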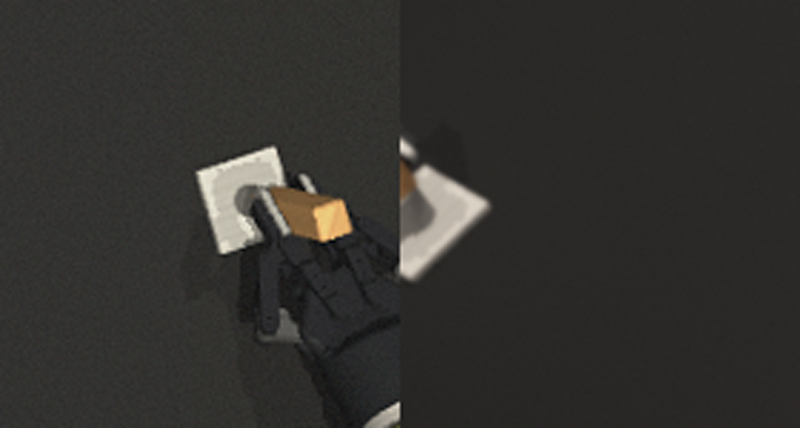

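The tamper is close to upright, with its plate just above the bench (crop, plate centre at about (240,200)). Measuring plate height and slope.

Run:
```python
from h import *
for n in('top','scene'):
    c=camera(n);W=world(c);hsv=cv2.cvtColor(c['color'],cv2.COLOR_RGB2HSV);S,V=hsv[...,1].astype(int),hsv[...,2].astype(int)
    m=(abs(W[...,0]-.33)<.07)&(abs(W[...,1]+.54)<.07)&(S<60)&(V>90)&(W[...,2]<.03)
    q=W[m];A=np.c_[q[:,:2],np.ones(len(q))];co=np.linalg.lstsq(A,q[:,2],rcond=None)[0];e=abs(A@co-q[:,2])<.003
    co=np.linalg.lstsq(A[e],q[e,2],rcond=None)[0]
    b=(abs(W[...,0]-.42)<.03)&(abs(W[...,1]+.54)<.04)
    print(n,e.sum(),np.median(q[e,2]),co[:2],'bench',np.nanmedian(W[b][:,2]),cv2.minAreaRect((q[e,:2]*1000).astype(np.float32)))
```

```text
top 470 0.0090663217459205 [-0.00496183 -0.00144338] bench -0.00025322070747839934 ((313.6630554199219, -551.9848022460938), (65.15306091308594, 64.854736328125), 14.182649612426758)
scene 506 0.008972384937112034 [-0.02322567 -0.02568876] bench -0.00015441467526290832 ((316.4296875, -550.2715454101562), (64.79672241210938, 63.67418670654297), 16.924318313598633)
```

Call:
{"method": "move_arm", "body": {
  "plan": [
    {"delta_pos": [-0.001, 0, 0.0007], "turn": [0, 0, 0], "fingers": 1},
    {"delta_pos": [-0.001, 0, 0.0007], "turn": [0, 0, 0], "fingers": 1},
    {"delta_pos": [-0.001, 0, 0.0007], "turn": [0, 0, 0], "fingers": 0.5},
    {"delta_pos": [-0.001, 0, 0.0007], "turn": [0, 0, 0], "fingers": 0},
    {"delta_pos": [-0.001, 0, 0.0007], "turn": [0, 0, 0], "fingers": 0},
    {"delta_pos": [-0.001, 0, 0.0007], "turn": [0, 0, 0], "fingers": 0},
    {"delta_pos": [-0.001, 0, -0.03], "turn": [0, 0, 0], "fingers": 0},
    {"delta_pos": [-0.001, 0, -0.07], "turn": [0, 0, 0], "fingers": 0},
    {"delta_pos": [-0.001, 0, -0.12], "turn": [0, 0, 0], "fingers": 0},
    {"delta_pos": [-0.03, 0, -0.15], "turn": [0, 0, 0], "fingers": 0},
    {"delta_pos": [-0.03, 0, -0.15], "turn": [0, 0, 0], "fingers": 0}
  ]
}}

```text
clock: 14.7
position: [0.1805, -0.5878, 0.1306]
ee_rot: [0.88, 0.113, 0.457, -0.059]
ft_force: [1.1, 0.6, 0.9]
grip_width: 1.005
grasp_force: 0.0
```

Run:
```python
from h import *
print(get_obs()['joint_pos'].round(2))
for n in('top','scene'):
    c=camera(n);W=world(c);hsv=cv2.cvtColor(c['color'],cv2.COLOR_RGB2HSV);H,S,V=[hsv[...,i].astype(int) for i in range(3)]
    nr=(abs(W[...,0]-.32)<.07)&(abs(W[...,1]+.55)<.07);m=nr&(S<60)&(V>90)&(W[...,2]<.03)&(W[...,2]>.003)
    q=W[m];A=np.c_[q[:,:2],np.ones(len(q))];co=np.linalg.lstsq(A,q[:,2],rcond=None)[0];e=abs(A@co-q[:,2])<.003
    co=np.linalg.lstsq(A[e],q[e,2],rcond=None)[0]
    print(n,e.sum(),np.median(q[e,2]),co[:2],cv2.minAreaRect((q[e,:2]*1000).astype(np.float32)))
    P=W[nr&(H>5)&(H<25)&(S>90)&(W[...,2]>.04)];
    if len(P):
        t=P[P[:,2]>P[:,2].max()-.006];print(' handle',len(P),P[:,2].max(),t.mean(0),cv2.minAreaRect((t[:,:2]*1000).astype(np.float32)))
```

```text
[ 2.05  0.73 -0.58  1.55 -0.58  1.27  0.49]
top 485 0.008343328386067274 [0.01445111 0.006172  ] ((313.0836486816406, -551.888427734375), (64.62556457519531, 65.37382507324219), 14.122564315795898)
 handle 459 0.1411097883384878 [ 0.314651   -0.55144923  0.13677148] ((313.49212646484375, -551.935791015625), (23.543428421020508, 23.74813461303711), 17.973552703857422)
scene 465 0.008094439901256207 [-0.03714795 -0.04222194] ((315.9133605957031, -550.4177856445312), (64.32122802734375, 64.12102508544922), 15.204181671142578)
 handle 48 0.06832333074666094 [ 0.32349175 -0.53846013  0.06508295] ((323.60888671875, -539.001708984375), (1.8715265989303589, 4.251309871673584), 72.69601440429688)
```

Run:
```python
from dls import *
q=get_obs()['joint_pos']
for p,R in [([.25,-.57,.28],Rt(15,30)),([.314,-.5515,.25],Rt(15)),([.314,-.5515,.104],Rt(15)),([.314,-.5515,.22],Rt(15)),([.45,-.45,.23],Rt(10)),([.61,-.14,.23],Rt(1.2)),([.61,-.14,.126],Rt(1.2)),([.61,-.14,.23],Rt(1.2)),([.36,-.5,.23],Rt(10)),([.36,-.5,.104],Rt(10))]:
    q,a,b=follow(q,np.array(p),R);print(p,q.round(2),round(a,3),round(b,3))
go([.25,-.57,.28],Rt(15,30));go([.314,-.5515,.25],Rt(15));go([.314,-.5515,.17],Rt(15))
```

```text
[0.25, -0.57, 0.28] [ 1.81  0.37 -0.58  1.48 -0.33  1.35  0.06] 0.0 0.0
[0.314, -0.5515, 0.25] [ 1.41  0.4  -0.53  1.41  0.2   1.38 -0.39] 0.0 0.0
[0.314, -0.5515, 0.104] [ 1.39  0.52 -0.5   1.58  0.27  1.11 -0.43] 0.0 0.0
[0.314, -0.5515, 0.22] [ 1.41  0.42 -0.53  1.46  0.21  1.33 -0.39] 0.0 0.0
[0.45, -0.45, 0.23] [ 1.18  0.43 -0.58  1.44  0.23  1.35 -0.76] 0.0 0.0
[0.61, -0.14, 0.23] [ 0.71  0.42 -0.69  1.47  0.27  1.35 -1.5 ] 0.0 0.0
[0.61, -0.14, 0.126] [ 0.69  0.51 -0.65  1.59  0.33  1.16 -1.55] 0.0 0.0
[0.61, -0.14, 0.23] [ 0.71  0.42 -0.69  1.47  0.27  1.35 -1.5 ] 0.0 0.0
[0.36, -0.5, 0.23] [ 1.32  0.36 -0.52  1.5   0.18  1.33 -0.57] 0.0 0.0
[0.36, -0.5, 0.104] [ 1.29  0.48 -0.49  1.63  0.25  1.09 -0.62] 0.0 0.0
now 14.8 [ 0.185  -0.5859  0.1316] delta [ 0.16    0.0013 -0.0302] turn [ 0.0011 -0.4367 -0.0015]
now 14.8 [ 0.185  -0.5859  0.1316] delta [ 0.1736 -0.0002  0.0415] turn [ 7.000e-04 -9.603e-01 -1.800e-03]
now 14.8 [ 0.185  -0.5859  0.1316] delta [ 1.081e-01 -1.000e-04  8.740e-02] turn [ 7.000e-04 -9.603e-01 -1.800e-03]
```

Call:
{"method": "move_arm", "body": {
  "plan": [
    {"delta_pos": [0.055, 0, -0.015], "turn": [0, -0.15, 0], "fingers": 0},
    {"delta_pos": [0.11, 0, -0.028], "turn": [0, -0.3, 0], "fingers": 0},
    {"delta_pos": [0.16, 0, -0.03], "turn": [0, -0.437, 0], "fingers": 0},
    {"delta_pos": [0.165, 0, -0.01], "turn": [0, -0.6, 0], "fingers": 0},
    {"delta_pos": [0.17, 0, 0.015], "turn": [0, -0.78, 0], "fingers": 0},
    {"delta_pos": [0.1736, 0, 0.0415], "turn": [0, -0.96, 0], "fingers": 0},
    {"delta_pos": [0.1736, 0, 0.0415], "turn": [0, -0.96, 0], "fingers": 0},
    {"delta_pos": [0.1736, 0, 0.0415], "turn": [0, -0.96, 0], "fingers": 0}
  ]
}}

```text
clock: 15.8
position: [0.3154, -0.5504, 0.2497]
ee_rot: [0.991, 0.131, 0.0, -0.0]
ft_force: [-0.1, -0.3, 0.7]
grip_width: 1.002
grasp_force: 0.0
```

Run:
```python
from h import *
o=get_obs();c=camera('wrist');W=world(c,o);hsv=cv2.cvtColor(c['color'],cv2.COLOR_RGB2HSV)
z=W[...,2];xy=(abs(W[...,0]-.314)<.05)&(abs(W[...,1]+.5515)<.05)
t=W[xy&(z>.12)&(z<.15)];print(len(t),np.median(t[:,2]),cv2.minAreaRect((t[:,:2]*1000).astype(np.float32)))
print(o['joint_pos'].round(2))
go([.314,-.5515,.18],Rt(15));go([.314,-.5515,.104],Rt(15))
```

```text
1225 0.13416887279783696 ((312.6937561035156, -551.4926147460938), (23.666345596313477, 23.51010513305664), 15.113443374633789)
[ 1.36  0.4  -0.51  1.4   0.19  1.39 -0.46]
now 15.85 [ 0.3138 -0.5514  0.2498] delta [0.0002 0.0002 0.0698] turn [-0.0004 -0.0002 -0.0013]
now 15.85 [ 0.3138 -0.5514  0.2498] delta [0.0002 0.0002 0.1458] turn [-0.0004 -0.0002 -0.0013]
```

Call:
{"method": "move_arm", "body": {
  "plan": [
    {"delta_pos": [0, 0, 0.05], "turn": [0, 0, 0], "fingers": 0},
    {"delta_pos": [0, 0, 0.1], "turn": [0, 0, 0], "fingers": 0},
    {"delta_pos": [-0.001, 0, 0.135], "turn": [0, 0, 0], "fingers": 0},
    {"delta_pos": [-0.001, 0, 0.146], "turn": [0, 0, 0], "fingers": 0},
    {"delta_pos": [-0.001, 0, 0.146], "turn": [0, 0, 0], "fingers": 0},
    {"delta_pos": [-0.001, 0, 0.146], "turn": [0, 0, 0], "fingers": 1},
    {"delta_pos": [-0.001, 0, 0.146], "turn": [0, 0, 0], "fingers": 1},
    {"delta_pos": [-0.001, 0, 0.146], "turn": [0, 0, 0], "fingers": 1},
    {"delta_pos": [-0.001, 0, 0.146], "turn": [0, 0, 0], "fingers": 1},
    {"delta_pos": [-0.001, 0, 0.146], "turn": [0, 0, 0], "fingers": 1},
    {"delta_pos": [-0.001, 0, 0.146], "turn": [0, 0, 0], "fingers": 1}
  ],
  "force": 70
}}

```text
clock: 17.23
position: [0.3132, -0.5524, 0.1047]
ee_rot: [0.992, 0.13, 0.0, 0.001]
ft_force: [-0.4, -1.4, 5.3]
grip_width: 0.273
grasp_force: 69.7
```

Run:
```python
from h import *
p=get_obs()['position']
R=lambda y:Rt(y)
go([.36,-.52,.24],R(13));go([.45,-.45,.24],R(10));go([.54,-.3,.24],R(5));go([.612,-.137,.24],R(1.2))
```

```text
now 17.225 [ 0.3132 -0.5524  0.1047] delta [ 0.0535 -0.0191 -0.1353] turn [ 0.0015 -0.0001  0.0334]
now 17.225 [ 0.3132 -0.5524  0.1047] delta [ 0.1585 -0.0636 -0.1354] turn [ 0.0015 -0.0001  0.0857]
now 17.225 [ 0.3132 -0.5524  0.1047] delta [ 0.2841 -0.1853 -0.1355] turn [ 0.0015 -0.0002  0.173 ]
now 17.225 [ 0.3132 -0.5524  0.1047] delta [ 0.3956 -0.3243 -0.1357] turn [ 1.500e-03 -2.000e-04  2.393e-01]
```

Call:
{"method": "move_arm", "body": {
  "plan": [
    {"delta_pos": [0, 0, -0.05], "turn": [0, 0, 0], "fingers": 1},
    {"delta_pos": [0.02, -0.008, -0.1], "turn": [0, 0, 0.01], "fingers": 1},
    {"delta_pos": [0.055, -0.02, -0.135], "turn": [0, 0, 0.033], "fingers": 1},
    {"delta_pos": [0.105, -0.04, -0.1355], "turn": [0, 0, 0.06], "fingers": 1},
    {"delta_pos": [0.158, -0.07, -0.1355], "turn": [0, 0, 0.086], "fingers": 1},
    {"delta_pos": [0.205, -0.11, -0.1355], "turn": [0, 0, 0.12], "fingers": 1},
    {"delta_pos": [0.25, -0.15, -0.1355], "turn": [0, 0, 0.15], "fingers": 1},
    {"delta_pos": [0.29, -0.195, -0.1355], "turn": [0, 0, 0.175], "fingers": 1},
    {"delta_pos": [0.33, -0.24, -0.1355], "turn": [0, 0, 0.2], "fingers": 1},
    {"delta_pos": [0.365, -0.285, -0.1355], "turn": [0, 0, 0.22], "fingers": 1},
    {"delta_pos": [0.3956, -0.3243, -0.1355], "turn": [0, 0, 0.239], "fingers": 1},
    {"delta_pos": [0.3956, -0.3243, -0.1355], "turn": [0, 0, 0.239], "fingers": 1}
  ]
}}

```text
clock: 18.73
position: [0.6125, -0.1307, 0.2388]
ee_rot: [1.0, 0.015, -0.0, -0.001]
ft_force: [-1.0, -0.7, -1.1]
grip_width: 0.274
grasp_force: 69.5
```

```bash
cat > plate.py <<'E'
from h import *
import pickle
def plate(h,names=('top','scene')):
    o=get_obs();p=o['position'];print(o['clock'],p.round(4),o['ft_force'].round(1),o['grip_width'].round(3))
    for n in names:
        c=camera(n);W=world(c);hsv=cv2.cvtColor(c['color'],cv2.COLOR_RGB2HSV);S,V=hsv[...,1].astype(int),hsv[...,2].astype(int);z=W[...,2]
        m=(abs(W[...,0]-p[0])<.06)&(abs(W[...,1]-p[1])<.06)&(abs(z-h)<.008)&(S<60)&(V>60)
        q=W[m]
        if len(q)<20: print(n,'few');continue
        A=np.c_[q[:,:2],np.ones(len(q))];co=np.linalg.lstsq(A,q[:,2],rcond=None)[0]
        r=cv2.minAreaRect((q[:,:2]*1000).astype(np.float32));print(n,'plate',len(q),np.median(q[:,2]).round(4),co[:2].round(3),np.round(r[0],1),np.round(r[1],1),round(r[2],1))
        c0=pickle.load(open(n+'0.pkl','rb'));W0=world(c0);Q=W0[(abs(W0[...,2]-.0555)<.004)&(abs(W0[...,0]-.587)<.1)&(abs(W0[...,1]+.152)<.075)]
        r=cv2.minAreaRect((Q[:,:2]*1000).astype(np.float32));print('  pan rim',np.round(r[0],1),np.round(r[1],1),round(r[2],1))
E
python3 -c "
from plate import *
plate(.24-.096)
go([.613,-.1385,.24],Rt(1.2))"
```

```text
Traceback (most recent call last):
  File "plate.py", line 4, in plate
    o=get_obs();p=o['position'];print(o['clock'],p.round(4),o['ft_force'].round(1),o['grip_width'].round(3))
                                                                                   ^^^^^^^^^^^^^^^^^^^^^
AttributeError: 'float' object has no attribute 'round'
```

```bash
sed -i "s/o\['grip_width'\].round(3)/o['grip_width']/" plate.py
python3 -c "
from plate import *
plate(.24-.096)
go([.613,-.1385,.24],Rt(1.2))"
```

```text
18.725 [ 0.6125 -0.1307  0.2388] [-1.  -0.7 -1.1] 0.2735432523661321
top plate 391 0.1412 [ 0.022 -0.014] [ 600.4 -120.2] [41.7 43.5] 4.7
  pan rim [ 586.6 -152.4] [158.7 121.5] 1.1
scene plate 813 0.1415 [-0.013  0.009] [ 613.  -135.1] [65.9 64.8] 1.2
  pan rim [ 587.6 -151.9] [160.5 121.9] 1.2
now 18.825 [ 0.6114 -0.1365  0.2387] delta [ 0.0015  0.0021 -0.0014] turn [0.0002 0.0016 0.0016]
```

Call:
{"method": "move_arm", "body": {
  "plan": [
    {"delta_pos": [0, 0.0045, 0], "turn": [0, 0, 0], "fingers": 1},
    {"delta_pos": [0, 0.0045, 0.035], "turn": [0, 0, 0], "fingers": 1},
    {"delta_pos": [0, 0.0045, 0.068], "turn": [0, 0, 0], "fingers": 1},
    {"delta_pos": [0, 0.0045, 0.068], "turn": [0, 0, 0], "fingers": 1}
  ]
}}

```text
clock: 19.32
position: [0.6099, -0.143, 0.1689]
ee_rot: [1.0, 0.01, -0.003, -0.0]
ft_force: [0.1, -0.0, -0.5]
grip_width: 0.273
grasp_force: 69.4
```

```bash
python3 -c "
from plate import *
plate(.073,('scene',))
go([.613,-.1385,.24],Rt(1.2))"
```

```text
19.325 [ 0.6099 -0.143   0.1689] [ 0.1 -0.  -0.5] 0.2733119421823074
scene plate 756 0.0716 [-0.013  0.01 ] [ 610.3 -143.7] [66.8 65.1] 1.4
  pan rim [ 587.6 -151.9] [160.5 121.9] 1.2
now 19.375 [ 0.6111 -0.1427  0.171 ] delta [ 0.0019 -0.0042 -0.069 ] turn [ 0.0001  0.002  -0.0015]
```

Call:
{"method": "move_arm", "body": {
  "plan": [
    {"delta_pos": [0.003, 0, 0.006], "turn": [0, 0, 0], "fingers": 1},
    {"delta_pos": [0.003, 0, 0.012], "turn": [0, 0, 0], "fingers": 1},
    {"delta_pos": [0.003, 0, 0.016], "turn": [0, 0, 0], "fingers": 1},
    {"delta_pos": [0.003, 0, 0.018], "turn": [0, 0, 0], "fingers": 1},
    {"delta_pos": [0.003, 0, 0.018], "turn": [0, 0, 0], "fingers": 1}
  ]
}}

```text
clock: 20.0
position: [0.6148, -0.1412, 0.1533]
ee_rot: [1.0, 0.011, -0.0, 0.0]
ft_force: [-0.5, -0.1, -2.5]
grip_width: 0.273
grasp_force: 69.4
```

Call:
{"method": "move_arm", "body": {
  "plan": [
    {"delta_pos": [0.0005, 0, 0.002], "turn": [0, 0, 0], "fingers": 1},
    {"delta_pos": [0.001, 0, 0.004], "turn": [0, 0, 0], "fingers": 1}
  ]
}}

```text
clock: 20.25
position: [0.6159, -0.1412, 0.1493]
ee_rot: [1.0, 0.011, -0.0, 0.0]
ft_force: [-0.7, -0.2, -1.4]
grip_width: 0.271
grasp_force: 69.4
```

Call:
{"method": "move_arm", "body": {
  "plan": [
    {"delta_pos": [0.0007, 0, 0.002], "turn": [0, 0, 0], "fingers": 1},
    {"delta_pos": [0.0015, 0, 0.004], "turn": [0, 0, 0], "fingers": 1}
  ]
}}

```text
clock: 20.5
position: [0.6182, -0.1412, 0.1472]
ee_rot: [1.0, 0.011, 0.001, 0.001]
ft_force: [-0.9, -1.4, 7.2]
grip_width: 0.271
grasp_force: 70.7
```

Call:
{"method": "move_arm", "body": {
  "plan": [
    {"delta_pos": [0.0007, 0, 0.0015], "turn": [0, 0, 0], "fingers": 1},
    {"delta_pos": [0.0014, 0, 0.003], "turn": [0, 0, 0], "fingers": 1}
  ]
}}

```text
clock: 20.75
position: [0.6186, -0.1411, 0.142]
ee_rot: [1.0, 0.011, -0.0, 0.0]
ft_force: [0.4, -0.2, -0.8]
grip_width: 0.271
grasp_force: 69.6
```

Call:
{"method": "move_arm", "body": {
  "plan": [
    {"delta_pos": [0.0005, 0, 0.0015], "turn": [0, 0, 0], "fingers": 1},
    {"delta_pos": [0.001, 0, 0.003], "turn": [0, 0, 0], "fingers": 1}
  ]
}}

```text
clock: 21.0
position: [0.6195, -0.1411, 0.1389]
ee_rot: [1.0, 0.011, -0.0, 0.0]
ft_force: [0.9, -0.3, -1.4]
grip_width: 0.272
grasp_force: 69.6
```

Call:
{"method": "move_arm", "body": {
  "plan": [
    {"delta_pos": [0.0005, 0, 0.002], "turn": [0, 0, 0], "fingers": 1},
    {"delta_pos": [0.001, 0, 0.004], "turn": [0, 0, 0], "fingers": 1}
  ]
}}

```text
clock: 21.25
position: [0.6207, -0.1411, 0.1351]
ee_rot: [1.0, 0.011, -0.0, 0.0]
ft_force: [-0.1, 0.2, -1.8]
grip_width: 0.274
grasp_force: 69.5
```

Call:
{"method": "move_arm", "body": {
  "plan": [
    {"delta_pos": [0.0005, 0, 0.0015], "turn": [0, 0, 0], "fingers": 1},
    {"delta_pos": [0.0005, 0, 0.003], "turn": [0, 0, 0], "fingers": 1}
  ]
}}

```text
clock: 21.5
position: [0.6212, -0.1411, 0.1322]
ee_rot: [1.0, 0.011, -0.0, 0.0]
ft_force: [-0.4, 0.4, -0.9]
grip_width: 0.272
grasp_force: 69.5
```

Call:
{"method": "move_arm", "body": {
  "plan": [
    {"delta_pos": [0, 0, 0.0015], "turn": [0, 0, 0], "fingers": 1},
    {"delta_pos": [0, 0, 0.003], "turn": [0, 0, 0], "fingers": 1}
  ]
}}

```text
clock: 21.75
position: [0.6212, -0.1411, 0.1293]
ee_rot: [1.0, 0.011, -0.0, 0.0]
ft_force: [0.1, 0.6, -1.2]
grip_width: 0.275
grasp_force: 69.5
```

Now 1 mm rows towards the expected level bed (TCP ≈ 0.1275).

Call:
{"method": "move_arm", "body": {
  "plan": [
    {"delta_pos": [0, 0, 0.001], "turn": [0, 0, 0], "fingers": 1},
    {"delta_pos": [0, 0, 0.0015], "turn": [0, 0, 0], "fingers": 1}
  ]
}}

```text
clock: 22.0
position: [0.6212, -0.1411, 0.1278]
ee_rot: [1.0, 0.011, -0.0, 0.0]
ft_force: [1.0, 0.5, -2.8]
grip_width: 0.272
grasp_force: 69.5
```

Call:
{"method": "move_arm", "body": {
  "plan": [
    {"delta_pos": [0, 0, 0.0005], "turn": [0, 0, 0], "fingers": 1},
    {"delta_pos": [0, 0, 0.001], "turn": [0, 0, 0], "fingers": 1}
  ]
}}

```text
clock: 22.25
position: [0.6213, -0.1411, 0.1269]
ee_rot: [1.0, 0.011, -0.0, 0.0]
ft_force: [0.0, -0.6, -1.8]
grip_width: 0.269
grasp_force: 69.5
```

Call:
{"method": "move_arm", "body": {
  "plan": [
    {"delta_pos": [0, 0, 0.0005], "turn": [0, 0, 0], "fingers": 1},
    {"delta_pos": [0, 0, 0.001], "turn": [0, 0, 0], "fingers": 1}
  ]
}}

```text
clock: 22.5
position: [0.6214, -0.1411, 0.1267]
ee_rot: [1.0, 0.011, 0.0, 0.0]
ft_force: [-3.7, -0.1, 9.0]
grip_width: 0.272
grasp_force: 70.9
```

Call:
{"method": "move_arm", "body": {
  "plan": [
    {"delta_pos": [0, 0, 0.0005], "turn": [0, 0, 0], "fingers": 1},
    {"delta_pos": [0, 0, 0.001], "turn": [0, 0, 0], "fingers": 1}
  ]
}}

```text
clock: 22.75
position: [0.6216, -0.1411, 0.1267]
ee_rot: [1.0, 0.011, 0.0, 0.0]
ft_force: [-6.6, 0.2, 17.5]
grip_width: 0.268
grasp_force: 71.9
```

Call:
{"method": "move_arm", "body": {
  "plan": [
    {"delta_pos": [0, 0, 0], "turn": [0, 0, 0], "fingers": 1},
    {"delta_pos": [-0.001, 0, 0], "turn": [0, 0, 0], "fingers": 1},
    {"delta_pos": [-0.001, 0, -0.001], "turn": [0, 0, 0], "fingers": 1},
    {"delta_pos": [-0.003, 0, -0.02], "turn": [0, 0, 0], "fingers": 1},
    {"delta_pos": [-0.003, 0, -0.06], "turn": [0, 0, 0], "fingers": 1},
    {"delta_pos": [-0.003, 0.01, -0.11], "turn": [0, 0, 0], "fingers": 1},
    {"delta_pos": [-0.003, 0.06, -0.11], "turn": [0, 0, 0], "fingers": 1},
    {"delta_pos": [-0.003, 0.12, -0.11], "turn": [0, 0, 0], "fingers": 1},
    {"delta_pos": [-0.003, 0.18, -0.11], "turn": [0, 0, 0], "fingers": 1},
    {"delta_pos": [-0.003, 0.18, -0.11], "turn": [0, 0, 0], "fingers": 1}
  ]
}}

```text
clock: 24.0
position: [0.6198, -0.3282, 0.2345]
ee_rot: [1.0, 0.006, -0.001, 0.001]
ft_force: [-0.1, 0.9, -1.4]
grip_width: 0.272
grasp_force: 69.7
```

Run:
```python
from h import *
print(get_obs()['joint_pos'].round(2),get_obs()['position'])
ims=[]
for n in('top','scene'):
    c=camera(n);W=world(c)
    d=np.array([587.0,-152])/1000;a=np.radians(1.2)
    X=W[...,:2]-d;x=X[...,0]*np.cos(a)+X[...,1]*np.sin(a);y=-X[...,0]*np.sin(a)+X[...,1]*np.cos(a)
    for bx in(-.0445,0,.0445):
        print(n,[ '%.1f/%.1f/%.1f'%tuple(1000*np.percentile(W[...,2][(abs(x-bx)<.016)&(abs(y-by)<.009)],[5,50,95])) if ((abs(x-bx)<.016)&(abs(y-by)<.009)).sum()>5 else '-' for by in(-.029,0,.029)])
    im=c['color'][180:290,350:450] if n=='top' else c['color'][235:345,205:325]
    ims.append(cv2.resize(im,(400,400),interpolation=cv2.INTER_CUBIC))
cv2.imwrite('pics/bed.png',np.hstack(ims)[:,:,::-1])
```

```text
[ 0.79  0.57 -0.58  1.21  0.31  1.45 -1.31] [ 0.61976414 -0.32817437  0.23451663]
top ['17.9/21.7/25.2', '17.4/21.1/25.0', '17.4/21.2/24.6']
top ['16.8/21.4/25.3', '17.3/21.6/25.8', '18.2/21.9/24.7']
top ['16.9/21.0/25.1', '18.1/21.5/25.1', '18.0/21.3/24.2']
scene ['19.5/21.6/23.3', '19.4/21.4/23.9', '19.8/21.5/23.7']
scene ['20.3/22.2/24.5', '19.0/21.2/23.7', '19.4/21.4/24.3']
scene ['21.2/22.9/24.3', '19.4/21.6/23.5', '19.5/21.4/23.9']
```

View pics/bed.png

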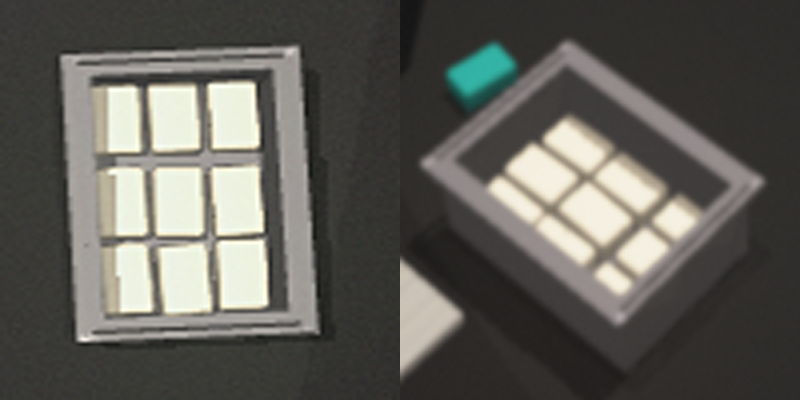

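All nine bricks lie flat: every top reads 21–22 mm in both views, and the bed bore with about 18 N. Now the tamper goes back to a clear spot on the bench.

Run:
```python
from h import *
for p in([.5,-.40,.234],[.42,-.45,.20],[.42,-.45,.115],[.42,-.45,.106]): go(p,Rt(1.2))
```

```text
now 24.1 [ 0.6217 -0.3215  0.2352] delta [-0.1233  0.0761  0.0012] turn [-0.0006  0.0003 -0.0009]
now 24.1 [ 0.6217 -0.3215  0.2352] delta [-0.2043  0.1245  0.0352] turn [-0.0006  0.0003 -0.0009]
now 24.1 [ 0.6217 -0.3215  0.2352] delta [-0.2042  0.1245  0.1202] turn [-0.0006  0.0003 -0.0009]
now 24.1 [ 0.6217 -0.3215  0.2352] delta [-0.2042  0.1245  0.1292] turn [-0.0006  0.0003 -0.0009]
```

Call:
{"method": "move_arm", "body": {
  "plan": [
    {"delta_pos": [-0.05, 0.03, 0], "turn": [0, 0, 0], "fingers": 1},
    {"delta_pos": [-0.1, 0.06, 0], "turn": [0, 0, 0], "fingers": 1},
    {"delta_pos": [-0.15, 0.09, 0.01], "turn": [0, 0, 0], "fingers": 1},
    {"delta_pos": [-0.204, 0.1245, 0.035], "turn": [0, 0, 0], "fingers": 1},
    {"delta_pos": [-0.204, 0.1245, 0.08], "turn": [0, 0, 0], "fingers": 1},
    {"delta_pos": [-0.204, 0.1245, 0.11], "turn": [0, 0, 0], "fingers": 1},
    {"delta_pos": [-0.204, 0.1245, 0.12], "turn": [0, 0, 0], "fingers": 1},
    {"delta_pos": [-0.204, 0.1245, 0.126], "turn": [0, 0, 0], "fingers": 1},
    {"delta_pos": [-0.204, 0.1245, 0.128], "turn": [0, 0, 0], "fingers": 1},
    {"delta_pos": [-0.204, 0.1245, 0.129], "turn": [0, 0, 0], "fingers": 1}
  ]
}}

```text
clock: 25.35
position: [0.4213, -0.4501, 0.1069]
ee_rot: [1.0, 0.011, 0.0, 0.001]
ft_force: [0.1, 0.6, -1.0]
grip_width: 0.268
grasp_force: 69.6
```

Call:
{"method": "move_arm", "body": {
  "plan": [
    {"delta_pos": [0, 0, 0.0005], "turn": [0, 0, 0], "fingers": 1},
    {"delta_pos": [0, 0, 0.001], "turn": [0, 0, 0], "fingers": 1}
  ]
}}

```text
clock: 25.6
position: [0.4209, -0.45, 0.1053]
ee_rot: [1.0, 0.011, 0.0, 0.0]
ft_force: [0.3, -0.2, -1.7]
grip_width: 0.278
grasp_force: 69.6
```

Call:
{"method": "move_arm", "body": {
  "plan": [
    {"delta_pos": [0, 0, 0.0007], "turn": [0, 0, 0], "fingers": 1},
    {"delta_pos": [0, 0, 0.001], "turn": [0, 0, 0], "fingers": 1},
    {"delta_pos": [0, 0, 0.001], "turn": [0, 0, 0], "fingers": 0.4},
    {"delta_pos": [0, 0, 0.001], "turn": [0, 0, 0], "fingers": 0},
    {"delta_pos": [0, 0, 0.001], "turn": [0, 0, 0], "fingers": 0},
    {"delta_pos": [0, 0, 0.001], "turn": [0, 0, 0], "fingers": 0},
    {"delta_pos": [0, 0, -0.03], "turn": [0, 0, 0], "fingers": 0},
    {"delta_pos": [0, 0, -0.08], "turn": [0, 0, 0], "fingers": 0},
    {"delta_pos": [0, 0, -0.13], "turn": [0, 0, 0], "fingers": 0},
    {"delta_pos": [-0.1, 0, -0.14], "turn": [0, 0, 0], "fingers": 0},
    {"delta_pos": [-0.1, 0, -0.14], "turn": [0, 0, 0], "fingers": 0},
    {"delta_pos": [-0.1, 0, -0.14], "turn": [0, 0, 0], "fingers": 0}
  ]
}}

```text
clock: 27.1
position: [0.3177, -0.4533, 0.2456]
ee_rot: [1.0, 0.008, -0.001, 0.001]
ft_force: [0.6, -0.8, -0.2]
grip_width: 0.999
grasp_force: 0.0
```

Run:
```python
from h import *
c=camera('scene');W=world(c);t=camera('top');T=world(t)
for n,X,cc in(('scene',W,c),('top',T,t)):
    hsv=cv2.cvtColor(cc['color'],cv2.COLOR_RGB2HSV);H,S,V=[hsv[...,i].astype(int) for i in range(3)]
    nr=(abs(X[...,0]-.42)<.06)&(abs(X[...,1]+.45)<.06)
    q=X[nr&(S<60)&(V>90)&(X[...,2]<.015)&(X[...,2]>.004)];h=X[nr&(H>5)&(H<25)&(S>90)&(X[...,2]>.125)]
    print(n,len(q),np.median(q,0).round(4),cv2.minAreaRect((q[:,:2]*1000).astype(np.float32)),len(h),h.mean(0).round(4) if len(h) else '')
    X=X[...,:];m=(abs(X[...,0]-.587)<.06)&(abs(X[...,1]+.152)<.035);print(np.percentile(X[m][:,2],[2,50,98]).round(4))
a=np.hstack([c['color'][:, :320],t['color'][:,320:]]);cv2.imwrite('pics/end.png',a[:,:,::-1])
```

```text
scene 832 [ 0.4316 -0.4558  0.0076] ((422.54974365234375, -450.6158142089844), (67.24700927734375, 63.91069412231445), 0.6829630136489868) 230 [ 0.4258 -0.4499  0.133 ]
[0.0067 0.0208 0.024 ]
top 638 [ 0.4247 -0.4416  0.0079] ((420.8809814453125, -450.2173156738281), (64.0421142578125, 65.67799377441406), 0.585924506187439) 168 [ 0.4209 -0.4487  0.134 ]
[0.0028 0.0205 0.0258]
```

View pics/end.png

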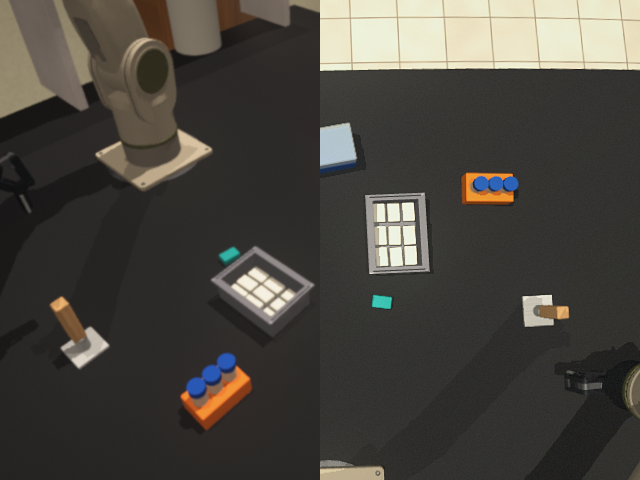

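The tamper stands upright at about (0.421,-0.450), top picture (538,310), and is let go. The bricks lie flat and the rack, box and turquoise brick are where they were. Handing in.

```bash
python3 -c "
from workcell import hand_in
print(hand_in())"
```

```text
the job is handed in; nothing more can be done
None
```

I handed the job in at about 27 s with all nine bricks flat in one layer, the level bed felt through the plate at about 18 N, and the tamper standing upright and let go on the bench about 0.34 m from the pan's centre; hand_in gave no verdict.

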